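# Load and start the sample reader

### The job

Draw the reader's white carrier fully out, then stand every square sample bottle that lies on the bench upright, cap up, in a cell of its own, setting each one down on the sloping rest (cap end up the slope) and letting go to change your grip from its side to its cap end. When all of them are in, push the carrier fully home under the hood and then press the start button. Leave the other things on the bench where they are.

Things in the scene. Friction and masses are not known exactly. Their poses are not given: they have to be found in the camera images.
- bottle1 (a point): Square sample bottle (about 0.08 kg), one of up to four alike, two or three present: white body 34 x 34 mm, 80 mm long, then a blue round cap 32 mm across; 106 mm long in all. The point is its centre, on the long axis 53 mm from the foot; x runs from foot to cap. It starts lying flat on the bench.
- bottle2 (a point): Square sample bottle (about 0.08 kg), one of up to four alike, two or three present: white body 34 x 34 mm, 80 mm long, then a blue round cap 32 mm across; 106 mm long in all. The point is its centre, on the long axis 53 mm from the foot; x runs from foot to cap. It starts lying flat on the bench.
- bottle3 (a point): Square sample bottle (about 0.08 kg), one of up to four alike, two or three present: white body 34 x 34 mm, 80 mm long, then a blue round cap 32 mm across; 106 mm long in all. The point is its centre, on the long axis 53 mm from the foot; x runs from foot to cap. It starts lying flat on the bench.
- bottle4 (a point): Square sample bottle (about 0.08 kg), one of up to four alike, two or three present: white body 34 x 34 mm, 80 mm long, then a blue round cap 32 mm across; 106 mm long in all. The point is its centre, on the long axis 53 mm from the foot; x runs from foot to cap. It starts lying flat on the bench.
- rest_seat (a point): Where a bottle's centre comes to lie (about 95 mm above the bench) when the bottle lies in the sloping rest, foot on the stop, cap end up the slope. x points up along the trough (45 degrees above level), z square to the trough floor, up and out, y level across it. A bottle let go there slides to the stop and stays.
- rest: The steel sloping rest, fixed, its place and yaw varying: a 45 degree trough. Its floor, 22 mm wide (fingers pass beside it), bears the lowest 70 mm of a bottle; side cheeks 39 mm apart (flaring to 60 mm over all, 27 mm above the floor) flank only the lowest 30 mm; the stop plate is 48 mm wide, 27 mm high. Origin: centre of its base on the bench; x = uphill, level.
- reader: The reader, fixed, its place and yaw varying: a rail bed and a white hood with an open mouth. Origin on the bench, below the row of cells' line, 5 mm outside the hood's mouth; y points into the hood. The roof covers 150 x 215 mm, underside 152 mm and top 188 mm above the bench; a bottle standing in a cell clears it by 22 mm.
- cell1 (a point): Centre of the floor of the outermost cell of the carrier, a sliding white open box with four cells in a row. z up, y along the row towards the hood, x across. Cells are 42 x 42 mm inside, at 46 mm pitch; walls and dividers are 4 mm thick and rise 41 mm above the cell floor, which is 24 mm above the bench.
- cell2 (a point): Centre of the floor of cell 2 of the carrier, counted from the outer end (cell4 is nearest the hood); axes and sizes as cell1.
- cell3 (a point): Centre of the floor of cell 3 of the carrier, counted from the outer end (cell4 is nearest the hood); axes and sizes as cell1.
- cell4 (a point): Centre of the floor of cell 4 of the carrier, counted from the outer end (cell4 is nearest the hood); axes and sizes as cell1.
- carrier_handle (a point): The carrier's handle: an upright steel tab, 12 mm thick (along y), 30 mm wide (along x), on a low bar at the carrier's outer end, 100 mm from the centre of cell1. The point is on its centre line 15 mm below its top, 86 mm above the bench; y points towards the hood. With the carrier home it is 74 mm outside the hood's mouth.
- carrier (a joint): How far the carrier is drawn out, m: 0 = fully home under the hood, 0.19 = fully out, all cells clear of the hood (end stops at both). Sliding friction about 1.5 N; it stays where it is left. It starts partly in.
- start_top (a point): Centre of the top of the start button, a grey round push button 30 mm across on the roof of the hood; pressed straight down.
- start (a joint): Travel of the start button, m: 0 = up, 0.006 = fully pressed (about 5 N); it springs back.
- beaker: Bystander: clear plastic beaker, 60 mm across, 70 mm high, standing loose on the bench; origin at the centre of its underside, z up. Leave it alone.
- flask: Bystander: amber bottle, 52 mm across, 130 mm high, standing loose on the bench; origin at the centre of its underside, z up. Leave it alone.
- jar: Bystander: white jar, 48 mm across, 60 mm high, standing loose on the bench; origin at the centre of its underside, z up. Leave it alone.
- tipbox: Bystander: blue pipette-tip box, 80 x 115 mm, 60 mm high, standing loose on the bench; origin at the centre of its underside, z up. Leave it alone.
- dish: Bystander: flat clear dish, 90 mm across, 15 mm high, standing loose on the bench; origin at the centre of its underside, z up. Leave it alone.
- can: Bystander: slim white round bottle, 44 mm across, 90 mm high, standing loose on the bench; origin at the centre of its underside, z up. Leave it alone.

How it is judged:
On the way, in this order (a step that is already met when the one before it is completed fails the run):
1. the carrier is drawn fully out (value of joint carrier above 0.175 m), for 0.1 s.
2. a bottle lies on the sloping rest, cap end up the slope, let go (((distance between bottle1 and rest_seat below 0.015 m and angle between the x axis of bottle1 and the x axis of rest_seat, either way round below 0.25 rad and angle between bottle1's own x axis and vertical below 1.2 rad and contact force between b1 and the fingers below 0.05 N) or (distance between bottle2 and rest_seat below 0.015 m and angle between the x axis of bottle2 and the x axis of rest_seat, either way round below 0.25 rad and angle between bottle2's own x axis and vertical below 1.2 rad and contact force between b2 and the fingers below 0.05 N) or (distance between bottle3 and rest_seat below 0.015 m and angle between the x axis of bottle3 and the x axis of rest_seat, either way round below 0.25 rad and angle between bottle3's own x axis and vertical below 1.2 rad and contact force between b3 and the fingers below 0.05 N) or (distance between bottle4 and rest_seat below 0.015 m and angle between the x axis of bottle4 and the x axis of rest_seat, either way round below 0.25 rad and angle between bottle4's own x axis and vertical below 1.2 rad and contact force between b4 and the fingers below 0.05 N))), for 0.2 s.
3. another bottle lies on the rest in the same way while one stands in a cell (((distance between bottle1 and rest_seat below 0.015 m and angle between the x axis of bottle1 and the x axis of rest_seat, either way round below 0.25 rad and angle between bottle1's own x axis and vertical below 1.2 rad and contact force between b1 and the fingers below 0.05 N) or (distance between bottle2 and rest_seat below 0.015 m and angle between the x axis of bottle2 and the x axis of rest_seat, either way round below 0.25 rad and angle between bottle2's own x axis and vertical below 1.2 rad and contact force between b2 and the fingers below 0.05 N) or (distance between bottle3 and rest_seat below 0.015 m and angle between the x axis of bottle3 and the x axis of rest_seat, either way round below 0.25 rad and angle between bottle3's own x axis and vertical below 1.2 rad and contact force between b3 and the fingers below 0.05 N) or (distance between bottle4 and rest_seat below 0.015 m and angle between the x axis of bottle4 and the x axis of rest_seat, either way round below 0.25 rad and angle between bottle4's own x axis and vertical below 1.2 rad and contact force between b4 and the fingers below 0.05 N)) and ((angle between bottle1's own x axis and vertical below 0.3 rad and z of bottle1 in the frame of cell1 between 0.045 and 0.061 m and x of bottle1 in the frame of cell1 between -0.022 and 0.022 m and y of bottle1 in the frame of cell1 between -0.023 and 0.161 m) or (angle between bottle2's own x axis and vertical below 0.3 rad and z of bottle2 in the frame of cell1 between 0.045 and 0.061 m and x of bottle2 in the frame of cell1 between -0.022 and 0.022 m and y of bottle2 in the frame of cell1 between -0.023 and 0.161 m) or (angle between bottle3's own x axis and vertical below 0.3 rad and z of bottle3 in the frame of cell1 between 0.045 and 0.061 m and x of bottle3 in the frame of cell1 between -0.022 and 0.022 m and y of bottle3 in the frame of cell1 between -0.023 and 0.161 m) or (angle between bottle4's own x axis and vertical below 0.3 rad and z of bottle4 in the frame of cell1 between 0.045 and 0.061 m and x of bottle4 in the frame of cell1 between -0.022 and 0.022 m and y of bottle4 in the frame of cell1 between -0.023 and 0.161 m))), for 0.2 s.
4. every bottle stands in a cell and the carrier is fully home under the hood (angle between each of bottle1, bottle2, bottle3, bottle4's own x axis and vertical below 0.3 rad and z of bottle1 in the frame of cell1 between 0.045 and 0.061 m and x of bottle1 in the frame of cell1 between -0.022 and 0.022 m and y of bottle1 in the frame of cell1 between -0.023 and 0.161 m and z of bottle2 in the frame of cell1 between 0.045 and 0.061 m and x of bottle2 in the frame of cell1 between -0.022 and 0.022 m and y of bottle2 in the frame of cell1 between -0.023 and 0.161 m and z of bottle3 in the frame of cell1 between 0.045 and 0.061 m and x of bottle3 in the frame of cell1 between -0.022 and 0.022 m and y of bottle3 in the frame of cell1 between -0.023 and 0.161 m and z of bottle4 in the frame of cell1 between 0.045 and 0.061 m and x of bottle4 in the frame of cell1 between -0.022 and 0.022 m and y of bottle4 in the frame of cell1 between -0.023 and 0.161 m and value of joint carrier below 0.006 m), for 0.2 s.
5. the start button is pressed with the carrier home (value of joint start above 0.004 m and value of joint carrier below 0.006 m), for 0.05 s.
At the end, for the whole second after the job is handed in: Every bottle present stands at rest in a cell of the carrier, cap up, within 0.3 rad of upright, its foot on the cell floor (within 8 mm); the carrier is home (within 6 mm) and the start button is up again (all of step 4 and value of joint start below 0.002 m and linear speed of each of b1, b2, b3, b4 below 0.02 m/s); the robot touches nothing.
It fails at once if a bystander is knocked over or shoved more than 5 cm (distance of any of beaker, flask, jar, tipbox, dish, can from where it was at the start of the episode above 0.05 m or angle between any of beaker, flask, jar, tipbox, dish, can's own z axis and vertical above 0.6 rad).
Of b1, b2, b3, b4 only 2 to 3 are there at a start; the rules pass over those that are not, and their reading is None.
At some moment in a run one of b1, b2, b3, b4 may be knocked a few centimetres aside while the robot is not near it.
It also fails if it takes over 210 s, if anything falls off the work surface, if the arm or the gripper's body presses on something with over 40 N, if the wrist force passes 120 N, or if a joint passes its speed limit or range.

### The arm

A 6-joint arm with a two-finger parallel gripper is mounted at the origin on the work surface. World frame = base frame: x ahead of the robot, y to its left, z up, the work surface at z = 0. Lengths are in m, angles in rad, forces in N, time in s.
With the tool pointing down it reaches from about 0.3 to 0.875 m from the base axis. Payload 6.4 kg.
Tool frame: the origin (TCP) lies at the centre of the arm's flange, where the gripper is bolted on; the fingertips stand 173 mm ahead of it and the grasp point (between the pads) lies 155 mm ahead of it; z points along the fingers, x is the direction in which the jaws open and shut, and the axes are right-handed (so a half turn about z gives the same grasp; the last joint's range is limited). The gripper opens to 85 mm and grips with 20 to 120 N. Pads are 22 mm wide; open, the fingers measure 114 mm over their backs; the gripper's body (76 mm by 85 mm) begins 54 mm behind the grasp point. The pads swing forward as they close: fully open they stand 13 mm farther back than shut.
Start: joints at [0.95, 0.181, 1.607, -0, 1.354, -0.206], TCP at [0.232, 0.526, 0.405] pointing down, gripper open.
Joint ranges: [-2.99, 2.99], [-0.89, 2.07], [0.3, 2.58], [-1.14, 4.28], [0, 2.63], [-3.12, 3.12]. Speed limits (rad/s): [2.57, 2.57, 3.01, 3.14, 3.14, 3.14].

### API

Orientations are given as a unit quaternion [w, x, y, z].
In Python, from bench import ctrl gives the robot as it stands. The module is installed in compiled form; this text tells all that it offers.
- The arm moves only by the tool move_arm, never from a script. Its argument "moves" is a list of rows, each an object of numbers: "gripper": the opening in per cent of the stroke, from 0 (shut) to 100 (fully open); "x", "y", "z": the shift along the tool's x, y, z in cm; "roll": the turn about the tool's z in degrees. In form: [{"gripper": .., "x": .., "y": .., "z": .., "roll": ..}, ...]. A call has 1 to 5 rows; each row shifts and turns the commanded pose from where the row before left it, along the tool's axes as they then stand; what a row does not reach is not made up. A row lasts 1/8 s, in which the tool goes at most 62.5 mm and 10.7 degrees, less where a joint would pass 70% of its speed; a pose out of reach is approached as far as the arm can. A call is refused whole if a number of a shift passes 6.25 or a number of a turn 10.7, either way. A call with a gripper value outside its range is refused whole. The fingers move at their own pace and stop on an object; the grip force is fixed at half the most. Time passes only in rows, so rows that do not move let the fingers close. It gives the time, the measured TCP pose, the force and the opening at its end, in the units of the state.
- ctrl.get_obs(): the state, without advancing time (a new reading comes with each control period).
- ctrl.camera(name): name is "side" or "top"; returns a dict with "img" (420x560x3 uint8, red, green, blue), "fx", "fy", "cx", "cy" (pixels), "D" ([k1, k2, p1, p2, k3] as OpenCV has them; the pictures are not rectified), "world_from_camera" (4x4, takes a point from camera to world coordinates). Camera axes: x right, y up, looking along -z (the intrinsics and any distortion apply to the point x, -y, -z); pixel columns grow to the right and rows downward; lengths in m; the calibration is good to about 2 mm. A picture is of the moment at which its call begins. There is no depth.
- ctrl.hand_in(): hands the job in, once; it reports no verdict.
The state is a dict: "time_s": time; "q": joint angles; "dq": joint speeds; "joint_efforts": joint torques, N m; "eef_pos": TCP position; "eef_rot": TCP orientation; "wrist_force": force on the tool from outside, world axes, zero at the start; "torque": the same for the moment, N m; "opening": opening from 0.0 (shut) to 1.0 (fully open).
Only numpy, scipy, OpenCV 4.12 (cv2) and the standard library are available. Lean on these libraries where they do the work, as an engineer would, in place of code of your own. Each camera call takes 0.05 s, during which the arm holds its last target. There are 200 camera calls.

## Working session

There is one attempt and no reset: what is moved stays moved. The work goes in short steps, Python scripts to look and compute and a tool call to move; the robot and the scene stay as the last step left them, time stands still between calls to the robot, and variables do not carry over. Pictures are saved under pics/ and viewed, about 12 in all and at most 16, crops included, and the job is handed in when it is done.

Besides the shell and the picture viewer there is one more tool, called after "Call:" as a command line: name --argument value ..., lists and objects as JSON in quotes. move_arm: Moves the arm, as the interface text tells. Its arguments: {"type":"object","properties":{"moves":{"type":"array","items":{"type":"object","properties":{"gripper":{"type":"number"},"x":{"type":"number"},"y":{"type":"number"},"z":{"type":"number"},"roll":{"type":"number"}}}}},"required":["moves"]}

```bash
mkdir -p pics; cat > h.py <<'E'
import numpy as np, cv2
from bench import ctrl
def cam(n):
    c=ctrl.camera(n); return c
def K(c): return np.array([[c['fx'],0,c['cx']],[0,c['fy'],c['cy']],[0,0,1.]])
def rays(c,px):
    u=cv2.undistortPoints(np.array(px,float).reshape(-1,1,2),K(c),np.array(c['D'],float)).reshape(-1,2)
    M=np.array(c['world_from_camera']); d=np.c_[u[:,0],-u[:,1],-np.ones(len(u))]@M[:3,:3].T
    return M[:3,3],d
def onz(c,px,z):
    o,d=rays(c,px); return o+d*((z-o[2])/d[:,2])[:,None]
def proj(c,P):
    M=np.array(c['world_from_camera']); p=(np.array(P,float).reshape(-1,3)-M[:3,3])@M[:3,:3]; p=p*[1,-1,-1]
    return cv2.projectPoints(p,np.zeros(3),np.zeros(3),K(c),np.array(c['D'],float))[0].reshape(-1,2)
def save(c,n): cv2.imwrite('pics/'+n+'.png',cv2.cvtColor(c['img'],cv2.COLOR_RGB2BGR))
E
python3 - <<'E'
from h import *
import pickle
for n in('top','side'):
    c=cam(n); save(c,n+'0'); pickle.dump(c,open(n+'0.pkl','wb')); print(n,c['fx'],c['D'],np.round(c['world_from_camera'],3).tolist())
print(ctrl.get_obs())
E
```

```text
top 443.36043958933357 [-0.05124253  0.          0.          0.          0.        ] [[0.012, 0.992, -0.124, 0.405], [-1.0, 0.009, -0.023, -0.043], [-0.022, 0.124, 0.992, 1.376], [0.0, 0.0, 0.0, 1.0]]
side 417.57731007755086 [0.0213034 0.        0.        0.        0.       ] [[-0.658, -0.718, 0.226, 0.781], [0.753, -0.625, 0.207, 0.179], [-0.008, 0.306, 0.952, 1.125], [0.0, 0.0, 0.0, 1.0]]
{'time_s': 0.1, 'q': array([ 9.49692771e-01,  1.81464991e-01,  1.60790412e+00,  5.99090445e-07,
        1.35381677e+00, -2.06322728e-01]), 'dq': array([-5.83466156e-06, -4.75914731e-04, -1.99478465e-03,  1.26897967e-03,
       -2.04673135e-03,  7.15622224e-05]), 'joint_efforts': array([ 4.75763591e-04, -4.45874512e+01, -3.52243781e+01, -4.10528319e-04,
        4.13652422e-03,  1.15843292e-05]), 'eef_pos': array([0.23157861, 0.52605427, 0.4038769 ]), 'eef_rot': array([ 2.89045107e-04,  8.37552560e-01,  5.46356180e-01, -7.42321258e-04]), 'wrist_force': array([-0.13240487, -0.54475386, -0.13572286]), 'torque': array([ 0.03894063,  0.00259258, -0.01728419]), 'opening': 0.9974474231814658}
```

View pics/top0.png

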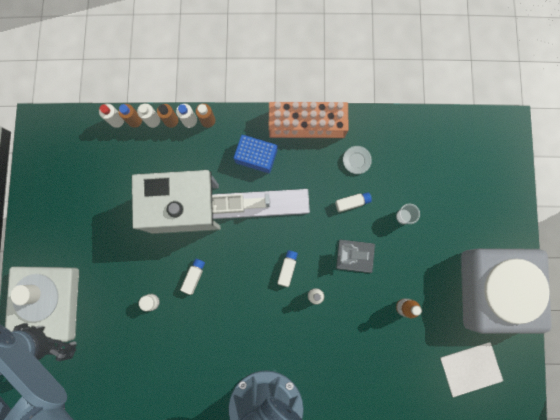

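View pics/side0.png

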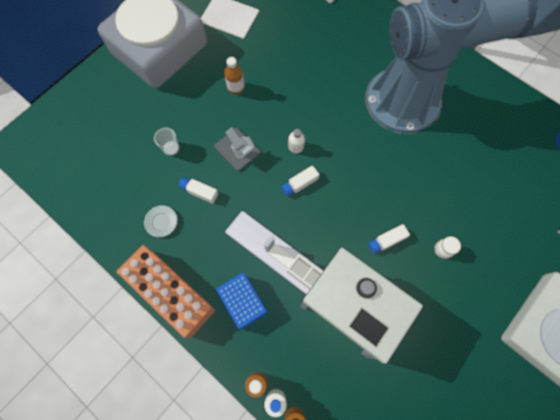

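The top view shows the hood at about (172,202) and the carrier running right, with its handle near (267,199). The bottles are at (193,277), (288,268) and (353,202), and the rest is at (355,256). The side view agrees.

```bash
python3 - <<'E'
from h import *
import pickle
T=pickle.load(open('top0.pkl','rb'));S=pickle.load(open('side0.pkl','rb'))
def bottles(c,seeds):
    im=c['img']; hsv=cv2.cvtColor(im,cv2.COLOR_RGB2HSV)
    blue=((hsv[...,0]>100)&(hsv[...,0]<130)&(hsv[...,1]>150)&(hsv[...,2]>80)); wh=(hsv[...,1]<70)&(hsv[...,2]>130)
    for s in seeds:
        yy,xx=np.mgrid[:420,:560]; near=(xx-s[0])**2+(yy-s[1])**2<24**2
        out=[]
        for m,z in((blue,.017),(wh,.02)):
            n,l,st,ce=cv2.connectedComponentsWithStats((m&near).astype(np.uint8)); k=1+np.argmax(st[1:,4]); 
            out.append((onz(c,ce[k],z)[0][:2],st[k,4]))
        b,w=out[0][0],out[1][0]; d=(b-w)/np.linalg.norm(b-w)
        print(s,'cap',b.round(4),out[0][1],'body',w.round(4),out[1][1],'dist',np.linalg.norm(b-w).round(4),'ang',np.degrees(np.arctan2(d[1],d[0])).round(1),'centre',(w+d*.013).round(4))
bottles(T,[(193,277),(288,268),(353,202)]);print();bottles(S,[(390,240),(301,180),(200,190)])
def crop(c,x0,y0,w,h,s): return cv2.resize(c['img'][y0:y0+h,x0:x0+w],None,fx=s,fy=s,interpolation=cv2.INTER_CUBIC)
a=crop(T,125,160,200,80,4);b=crop(T,325,230,60,50,5);d=crop(S,205,120,60,50,5);o=np.zeros((600,800,3),np.uint8);o[:320]=a;o[330:580,:300]=b;o[330:580,400:700]=d
cv2.imwrite('pics/c1.png',o[...,::-1]);
a=crop(S,220,200,210,170,3.8);cv2.imwrite('pics/c2.png',a[:600,:800,::-1])
E
```

```text
(193, 277) cap [0.4291 0.2106] 67 body [0.3777 0.2322] 367 dist 0.0558 ang -22.7 centre [0.3897 0.2272]
(288, 268) cap [ 0.459  -0.0739] 59 body [ 0.4059 -0.0583] 342 dist 0.0554 ang -16.3 centre [ 0.4183 -0.062 ]
(353, 202) cap [ 0.6381 -0.3063] 59 body [ 0.6225 -0.2526] 332 dist 0.0559 ang -73.8 centre [ 0.6261 -0.2651]

(390, 240) cap [0.4315 0.2085] 111 body [0.377  0.2305] 465 dist 0.0587 ang -22.0 centre [0.3891 0.2257]
(301, 180) cap [ 0.4614 -0.0754] 101 body [ 0.4057 -0.0604] 433 dist 0.0577 ang -15.0 centre [ 0.4182 -0.0638]
(200, 190) cap [ 0.6394 -0.3112] 86 body [ 0.6223 -0.2546] 448 dist 0.0591 ang -73.1 centre [ 0.6261 -0.267 ]
```

View pics/c1.png

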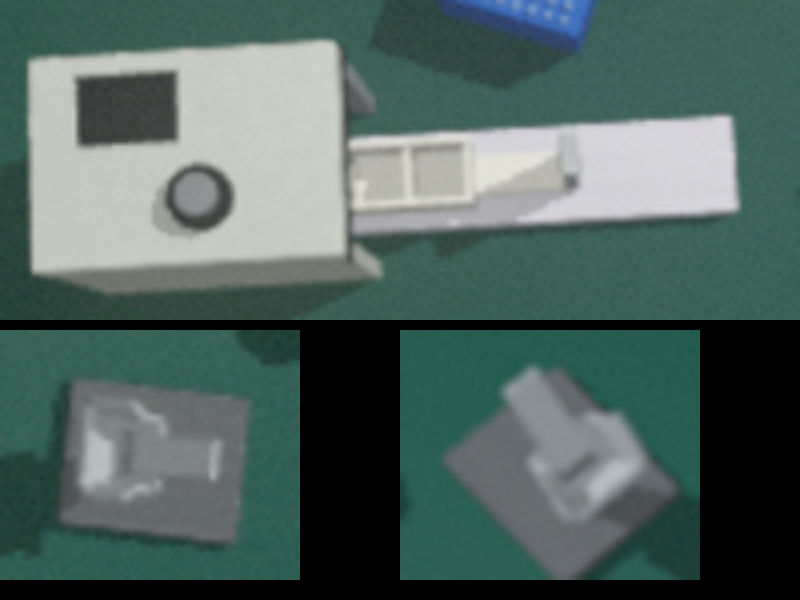

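View pics/c2.png

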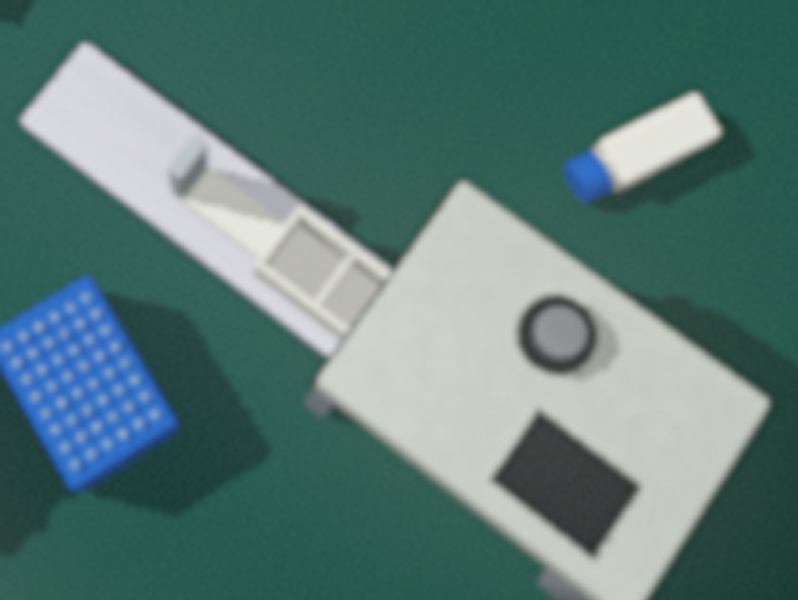

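The crops show the rest with its stop at the left (+y) and its slope rising to the right (−y). In the top view the handle tab is at (267,199) and the button at (175,209). In the side view the button is at (367,287).

```bash
cat >> h.py <<'E'
def tri(c1,p1,c2,p2):
    o1,d1=rays(c1,p1);o2,d2=rays(c2,p2);d1=d1[0]/np.linalg.norm(d1[0]);d2=d2[0]/np.linalg.norm(d2[0])
    s=np.linalg.lstsq(np.c_[d1,-d2],o2-o1,rcond=None)[0];a=o1+s[0]*d1;b=o2+s[1]*d2
    return (a+b)/2,np.linalg.norm(a-b)
def plan(x,y,z,yaw=None):
    """shifts (cm) for grasp point to x,y,z with jaw axis at yaw (deg, world); roll first"""
    o=ctrl.get_obs();w,a,b,c=o['eef_rot'];p=np.array(o['eef_pos'])
    th=np.degrees(np.arctan2(2*(a*b+w*c),1-2*(b*b+c*c)))
    r=0 if yaw is None else (th-yaw+90)%180-90   # tool z down: +roll turns jaw clockwise from above
    t=np.radians(th-r); X=np.array([np.cos(t),np.sin(t)]);Y=np.array([np.sin(t),-np.cos(t)])
    d=np.array([x,y])-p[:2]
    print('jaw yaw %.1f q6 %.2f | roll %.1f then x %.2f y %.2f z %.2f | grasp now'%(th,o['q'][5],r,100*d@X,100*d@Y,100*(p[2]-.155-z)),(p-[0,0,.155]).round(4),'open %.2f'%o['opening'],'F',np.round(o['wrist_force'],1))
E
python3 - <<'E'
from h import *
import pickle
T=pickle.load(open('top0.pkl','rb'));S=pickle.load(open('side0.pkl','rb'))
p=lambda n,a,b:print(n,*[np.round(v,4) for v in tri(T,a,S,b)])
p('button',(175,208.75),(367.4,286.8))
p('floorend',(368.4,255.8),(229.4,130)); print(onz(T,(368.4,255.8),.095),onz(S,(229.4,130),.095))
c2=lambda u,v:(u/3.8+220,v/3.8+200); c1=lambda u,v:(u/4+125,v/4+160)
p('handletop',(267,199.3),c2(194,150)); print(onz(T,(267,199.3),.101),onz(S,c2(194,150),.101))
R=onz(T,[c1(28,60),c1(335,42),c1(347,258),c1(33,272)],.188);print('roof T',R.round(4).tolist(),np.linalg.norm(np.diff(R,axis=0),axis=1))
R=onz(S,[c2(463,180),c2(316,380),c2(770,404)],.188);print('roof S nearfront,farfront,nearback',R.round(4).tolist())
R=onz(T,[c1(733,117),c1(738,211)],.01);print('rail end',R)
B=onz(T,[(339.4,240),(375,244),(372,272.6),(337,268.6)],.005);print('restbase',B.round(4).tolist(),B.mean(0))
for i,j in((0,1),(3,2)):
    d=B[j]-B[i];print(np.degrees(np.arctan2(d[1],d[0])))
for i,j in((0,3),(1,2)):
    d=B[j]-B[i];print(np.degrees(np.arctan2(d[1],d[0])))
print('base S',onz(S,[(213.6,146),(261,152),(237,127.6)],.005).round(4).tolist())
s=onz(S,[c2(85,42),c2(20,120)],.01);print('rail end S',s)
E
```

```text
button [0.5705 0.2474 0.1975] 0.0019
floorend [ 0.4538 -0.2934  0.0872] 0.0012
[[ 0.45385981 -0.29240372  0.095     ]] [[ 0.4559548  -0.28939106  0.095     ]]
handletop [0.614  0.0019 0.1026] 0.0017
[[0.61472467 0.00124947 0.101     ]] [[0.61330271 0.00237248 0.101     ]]
roof T [[0.6655, 0.373, 0.188], [0.6793, 0.1595, 0.188], [0.5301, 0.1468, 0.188], [0.5183, 0.3618, 0.188]] [0.21394147 0.14971672 0.21528018]
roof S nearfront,farfront,nearback [[0.5353, 0.1513, 0.188], [0.6833, 0.1605, 0.188], [0.5225, 0.3644, 0.188]]
rail end [[ 0.66267859 -0.12412116  0.01      ]
 [ 0.58859772 -0.12812871  0.01      ]]
restbase [[0.5052, -0.2209, 0.005], [0.4939, -0.3308, 0.005], [0.4061, -0.3203, 0.005], [0.4172, -0.2131, 0.005]] [ 0.45557221 -0.27128219  0.005     ]
-95.88302464433943
-95.93701653913536
174.91753872171932
173.2100590480061
base S [[0.4967, -0.3295, 0.005], [0.4193, -0.2108, 0.005], [0.4067, -0.3186, 0.005]]
rail end S [[ 0.58998028 -0.127658    0.01      ]
 [ 0.66445552 -0.12313182  0.01      ]]
```

```bash
python3 -c "
from h import *
plan(.614,.0015,.086,93.3)"
```

```text
jaw yaw 66.2 q6 -0.21 | roll -27.1 then x -54.57 y 35.16 z 16.29 | grasp now [0.2316 0.5261 0.2489] open 1.00 F [-0.1 -0.5 -0.1]
```

Call:
move_arm --moves '[{"roll": -9}, {"roll": -9}, {"roll": -9}, {"x": -4.6, "y": 2.9}, {"x": -4.6, "y": 2.9}]'

```text
validation failed for argument at $.mo...
```

Call:
move_arm --moves '[{"x": -4.6, "y": 2.9}, {"x": -4.6, "y": 2.9}, {"x": -4.6, "y": 2.9}, {"x": -4.6, "y": 2.9}, {"x": -4.6, "y": 2.9}]'

```text
validation failed for argument at $.mo...
```

Call:
move_arm --moves '[{"x": -4.6, "y": 2.9}, {"x": -4.6, "y": 2.9}, {"x": -4.6, "y": 2.9}, {"x": -4.6, "y": 2.9}, {"x": -4.0, "y": 3.0}]'

```text
validation failed for argument at $.mo...
```

```bash
python3 -c "
from h import *
plan(.614,.0015,.086,93.3)"
```

```text
jaw yaw 66.2 q6 -0.21 | roll -27.1 then x -54.57 y 35.16 z 16.29 | grasp now [0.2316 0.5261 0.2489] open 1.00 F [-0.1 -0.5 -0.1]
```

Each row seems to need every field.

Call:
move_arm --moves '[{"gripper": 100, "x": 0, "y": 0, "z": 0, "roll": -9}, {"gripper": 100, "x": 0, "y": 0, "z": 0, "roll": -9}, {"gripper": 100, "x": 0, "y": 0, "z": 0, "roll": -9}, {"gripper": 100, "x": -4.6, "y": 2.9, "z": 0, "roll": 0}, {"gripper": 100, "x": -4.6, "y": 2.9, "z": 0, "roll": 0}]'

```text
time_s: 0.72
eef_pos: [0.2949, 0.4368, 0.4041]
eef_rot: [0.0, 0.686, 0.727, -0.0]
wrist_force: [1.9, -0.4, 0.2]
opening: 1.001
```

Call:
move_arm --moves '[{"gripper": 100, "x": -4.6, "y": 2.9, "z": 0, "roll": 0}, {"gripper": 100, "x": -4.6, "y": 2.9, "z": 0, "roll": 0}, {"gripper": 100, "x": -4.6, "y": 2.9, "z": 0, "roll": 0}, {"gripper": 100, "x": -4.6, "y": 2.9, "z": 0, "roll": 0}, {"gripper": 100, "x": -4.6, "y": 2.9, "z": 0, "roll": 0}]'

```text
time_s: 1.35
eef_pos: [0.4532, 0.2146, 0.4045]
eef_rot: [-0.0, 0.687, 0.727, -0.0]
wrist_force: [1.4, -0.1, -0.1]
opening: 1.001
```

Call:
move_arm --moves '[{"gripper": 100, "x": -4.6, "y": 2.9, "z": 0, "roll": 0}, {"gripper": 100, "x": -4.6, "y": 2.9, "z": 0, "roll": 0}, {"gripper": 100, "x": -4.6, "y": 2.9, "z": 0, "roll": 0}, {"gripper": 100, "x": -4.6, "y": 2.9, "z": 0, "roll": 0}, {"gripper": 100, "x": -3.9, "y": 3.2, "z": 0, "roll": 0}]'

```text
time_s: 1.98
eef_pos: [0.6136, 0.0, 0.4042]
eef_rot: [-0.0, 0.687, 0.726, -0.0]
wrist_force: [0.4, 0.7, -0.4]
opening: 1.002
```

```bash
python3 -c "
from h import *
plan(.614,.0015,.086,93.3)"
```

```text
jaw yaw 93.2 q6 -1.82 | roll -0.1 then x 0.14 y 0.05 z 16.32 | grasp now [0.6136 0.     0.2492] open 1.00 F [ 0.4  0.7 -0.4]
```

Call:
move_arm --moves '[{"gripper": 100, "x": 0.1, "y": 0, "z": 6, "roll": 0}, {"gripper": 100, "x": 0, "y": 0, "z": 6, "roll": 0}, {"gripper": 100, "x": 0, "y": 0, "z": 4.2, "roll": 0}, {"gripper": 0, "x": 0, "y": 0, "z": 0, "roll": 0}, {"gripper": 0, "x": 0, "y": 0, "z": 0, "roll": 0}]'

```text
time_s: 2.6
eef_pos: [0.6137, 0.0028, 0.2444]
eef_rot: [0.001, 0.687, 0.727, 0.001]
wrist_force: [0.3, -0.7, -0.3]
opening: 0.604
```

Call:
move_arm --moves '[{"gripper": 0, "x": 0, "y": 0, "z": 0, "roll": 0}, {"gripper": 0, "x": 0, "y": 0, "z": 0, "roll": 0}, {"gripper": 0, "x": 0, "y": 0, "z": 0, "roll": 0}, {"gripper": 0, "x": -2, "y": 0, "z": 0, "roll": 0}, {"gripper": 0, "x": -3, "y": 0, "z": 0, "roll": 0}]'

```text
time_s: 3.22
eef_pos: [0.6168, -0.0464, 0.245]
eef_rot: [0.002, 0.686, 0.728, 0.002]
wrist_force: [4.9, 2.9, 2.0]
opening: 0.126
```

Call:
move_arm --moves '[{"gripper": 0, "x": -3, "y": 0, "z": 0, "roll": 0}, {"gripper": 0, "x": -2, "y": 0, "z": 0, "roll": 0}, {"gripper": 0, "x": -0.7, "y": 0, "z": 0, "roll": 0}, {"gripper": 0, "x": 0, "y": 0, "z": 0, "roll": 0}, {"gripper": 0, "x": 0, "y": 0, "z": 0, "roll": 0}]'

```text
time_s: 3.85
eef_pos: [0.6205, -0.1046, 0.245]
eef_rot: [0.003, 0.687, 0.727, 0.001]
wrist_force: [5.5, -1.2, 2.8]
opening: 0.125
```

Call:
move_arm --moves '[{"gripper": 0, "x": -0.4, "y": 0, "z": 0, "roll": 0}, {"gripper": 0, "x": -0.3, "y": 0, "z": 0, "roll": 0}, {"gripper": 0, "x": 0, "y": 0, "z": 0, "roll": 0}, {"gripper": 0, "x": 0, "y": 0, "z": 0, "roll": 0}]'

```text
time_s: 4.35
eef_pos: [0.6208, -0.1088, 0.2449]
eef_rot: [0.001, 0.686, 0.727, 0.003]
wrist_force: [5.8, 10.6, 6.3]
opening: 0.128
```

Call:
move_arm --moves '[{"gripper": 100, "x": 0.3, "y": 0, "z": 0, "roll": 0}, {"gripper": 100, "x": 0, "y": 0, "z": 0, "roll": 0}, {"gripper": 100, "x": 0, "y": 0, "z": 0, "roll": 0}, {"gripper": 100, "x": 0, "y": 0, "z": -4, "roll": 0}, {"gripper": 100, "x": 0, "y": 0, "z": -5, "roll": 0}]'

```text
time_s: 4.97
eef_pos: [0.6184, -0.1082, 0.332]
eef_rot: [-0.002, 0.687, 0.727, -0.001]
wrist_force: [0.7, 0.8, 0.1]
opening: 0.994
```

```bash
python3 -c "
from h import *
plan(.426,-.0655,.022,74.3)"
```

```text
jaw yaw 93.2 q6 -1.99 | roll 18.9 then x -1.10 y -19.68 z 15.50 | grasp now [ 0.6184 -0.1082  0.177 ] open 0.99 F [0.7 0.8 0.1]
```

Call:
move_arm --moves '[{"gripper": 100, "x": 0, "y": 0, "z": 0, "roll": 9.5}, {"gripper": 100, "x": 0, "y": 0, "z": 0, "roll": 9.4}, {"gripper": 80, "x": -0.4, "y": -6, "z": 0, "roll": 0}, {"gripper": 80, "x": -0.4, "y": -6, "z": 0, "roll": 0}, {"gripper": 80, "x": -0.3, "y": -6, "z": 0, "roll": 0}]'

```text
time_s: 5.6
eef_pos: [0.441, -0.0698, 0.3323]
eef_rot: [-0.0, 0.797, 0.604, -0.0]
wrist_force: [0.0, -0.8, 1.4]
opening: 0.804
```

Call:
move_arm --moves '[{"gripper": 80, "x": 0, "y": -1.7, "z": 4, "roll": 0}, {"gripper": 80, "x": 0, "y": 0, "z": 5, "roll": 0}, {"gripper": 80, "x": 0, "y": 0, "z": 4, "roll": 0}, {"gripper": 80, "x": 0, "y": 0, "z": 2.4, "roll": 0}, {"gripper": 0, "x": 0, "y": 0, "z": 0, "roll": 0}]'

```text
time_s: 6.22
eef_pos: [0.4254, -0.0651, 0.1772]
eef_rot: [-0.002, 0.797, 0.604, -0.001]
wrist_force: [0.0, 0.1, 0.5]
opening: 0.603
```

Call:
move_arm --moves '[{"gripper": 0, "x": 0, "y": 0, "z": 0, "roll": 0}, {"gripper": 0, "x": 0, "y": 0, "z": 0, "roll": 0}, {"gripper": 0, "x": 0, "y": 0, "z": 0, "roll": 0}, {"gripper": 0, "x": 0, "y": 0, "z": 0, "roll": 0}, {"gripper": 0, "x": 0, "y": 0, "z": -3, "roll": 0}]'

```text
time_s: 6.85
eef_pos: [0.4254, -0.0649, 0.2077]
eef_rot: [-0.002, 0.797, 0.604, -0.001]
wrist_force: [-0.6, 0.3, -1.3]
opening: 0.387
```

```bash
python3 -c "
from h import *
plan(.426,-.0655,.022,74.3)"
```

```text
jaw yaw 74.3 q6 -1.73 | roll 0.0 then x -0.05 y 0.08 z 3.07 | grasp now [ 0.4254 -0.0649  0.0527] open 0.39 F [-0.6  0.3 -1.3]
```

Call:
move_arm --moves '[{"gripper": 0, "x": 0, "y": 0, "z": -4, "roll": 0}, {"gripper": 0, "x": 0, "y": 0, "z": -4, "roll": 0}, {"gripper": 0, "x": 0, "y": 0, "z": -4, "roll": 0}, {"gripper": 0, "x": 0, "y": 0, "z": -3, "roll": 0}, {"gripper": 0, "x": 0, "y": 0, "z": 0, "roll": 10}]'

```text
time_s: 7.48
eef_pos: [0.4272, -0.0655, 0.3617]
eef_rot: [0.003, 0.847, 0.531, 0.002]
wrist_force: [0.6, -0.2, -0.5]
opening: 0.388
```

Call:
move_arm --moves '[{"gripper": 0, "x": 0, "y": 0, "z": 0, "roll": 10}, {"gripper": 0, "x": 0, "y": 0, "z": 0, "roll": 10}, {"gripper": 0, "x": 0, "y": 0, "z": 0, "roll": 10}, {"gripper": 0, "x": 0, "y": 0, "z": 0, "roll": 10}, {"gripper": 0, "x": 0, "y": 0, "z": 0, "roll": 10}]'

```text
time_s: 8.1
eef_pos: [0.4262, -0.0652, 0.3587]
eef_rot: [-0.0, 0.993, 0.122, -0.0]
wrist_force: [-0.4, -0.9, -1.1]
opening: 0.388
```

Call:
move_arm --moves '[{"gripper": 0, "x": 0, "y": 0, "z": 0, "roll": 10}, {"gripper": 0, "x": 0, "y": 0, "z": 0, "roll": 10.3}, {"gripper": 0, "x": 0, "y": 0, "z": 0, "roll": 0}]'

```text
time_s: 8.48
eef_pos: [0.4263, -0.0652, 0.3587]
eef_rot: [0.0, 0.999, -0.051, -0.0]
wrist_force: [0.6, -0.8, 0.6]
opening: 0.389
```

```bash
python3 -c "
from h import *
plan(.456,-.2775,.112,-6)
c=cam('side');save(c,'s1')
uv=proj(c,ctrl.get_obs()['eef_pos']-np.array([0,0,.155]))[0].astype(int);print(uv)
x,y=np.clip(uv-60,0,None);cv2.imwrite('pics/s1c.png',cv2.resize(c['img'][y:y+120,x:x+120,::-1],None,fx=4,fy=4))"
```

```text
jaw yaw -5.9 q6 -0.33 | roll 0.1 then x 5.18 y 20.80 z 9.17 | grasp now [ 0.4263 -0.0652  0.2037] open 0.39 F [ 0.6 -0.8  0.6]
[300 154]
```

View pics/s1c.png

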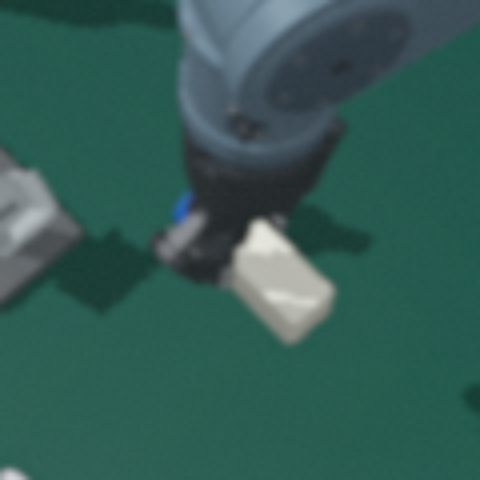

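The crop shows the bottle in the jaws with its cap at about (285,146) and its foot at about (318,171). I'll check its pitch by projection.

```bash
python3 -c "
from h import *
c=cam('side');g=ctrl.get_obs()['eef_pos']-np.array([0,0,.155]);u=np.array([-.1045,-.9945,0])
for t in(0,20,40,60):
  r=np.radians(t);a=u*np.cos(r)+[0,0,np.sin(r)];n=-u*np.sin(r)+[0,0,np.cos(r)];ax=g-.005*n
  print(t,proj(c,[ax-.0605*a,ax+.035*a]).round(0).tolist())"
```

```text
0 [[318.0, 172.0], [290.0, 146.0]]
20 [[316.0, 174.0], [291.0, 144.0]]
40 [[312.0, 174.0], [292.0, 143.0]]
60 [[307.0, 171.0], [295.0, 143.0]]
```

Call:
move_arm --moves '[{"gripper": 0, "x": 1.3, "y": 5.2, "z": 0, "roll": 0}, {"gripper": 0, "x": 1.3, "y": 5.2, "z": 0, "roll": 0}, {"gripper": 0, "x": 1.3, "y": 5.2, "z": 0, "roll": 0}, {"gripper": 0, "x": 1.3, "y": 5.2, "z": 0, "roll": 0}, {"gripper": 0, "x": 0, "y": 0, "z": 0, "roll": 0}]'

```text
time_s: 9.2
eef_pos: [0.4565, -0.2809, 0.3586]
eef_rot: [0.001, 0.999, -0.053, 0.0]
wrist_force: [-1.1, 0.7, -0.3]
opening: 0.388
```

Call:
move_arm --moves '[{"gripper": 0, "x": 0, "y": 0, "z": 4, "roll": 0}, {"gripper": 0, "x": 0, "y": 0, "z": 3.4, "roll": 0}, {"gripper": 0, "x": 0, "y": 0, "z": 0.5, "roll": 0}, {"gripper": 0, "x": 0, "y": 0, "z": 0.3, "roll": 0}, {"gripper": 0, "x": 0, "y": 0, "z": 0, "roll": 0}]'

```text
time_s: 9.82
eef_pos: [0.4571, -0.2777, 0.2781]
eef_rot: [0.001, 0.999, -0.052, 0.001]
wrist_force: [0.6, 0.6, 0.5]
opening: 0.39
```

```bash
python3 -c "
from h import *
plan(.456,-.2775,.112,-6)
c=cam('side');d=cam('top');uv=proj(c,[.456,-.27,.1])[0].astype(int);vv=proj(d,[.456,-.27,.1])[0].astype(int)
k=lambda c,uv:cv2.resize(c['img'][max(0,uv[1]-45):uv[1]+45,uv[0]-45:uv[0]+45,::-1],(400,400))
cv2.imwrite('pics/s2.png',np.hstack([k(c,uv),k(d,vv)]))"
```

```text
jaw yaw -5.9 q6 -0.66 | roll 0.1 then x -0.11 y -0.01 z 1.11 | grasp now [ 0.4571 -0.2777  0.1231] open 0.39 F [0.6 0.6 0.5]
```

View pics/s2.png

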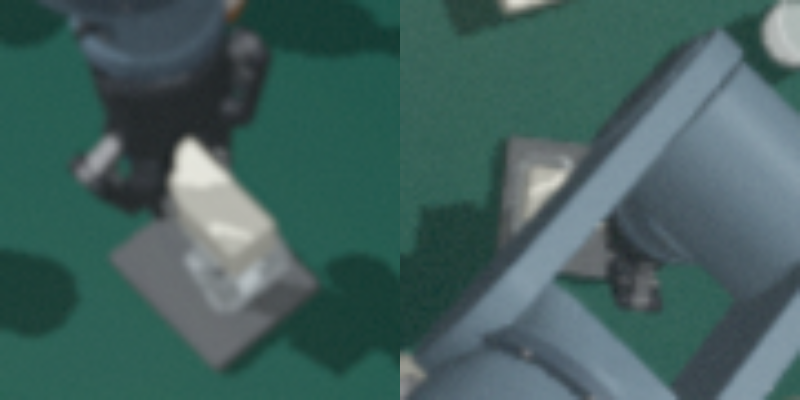

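The bottle is level over the trough and in line with it. I'll now press it down onto the upper end of the floor so it pivots.

Call:
move_arm --moves '[{"gripper": 0, "x": 0, "y": 0, "z": 0.3, "roll": 0}, {"gripper": 0, "x": 0, "y": 0, "z": 0.3, "roll": 0}, {"gripper": 0, "x": 0, "y": 0, "z": 0, "roll": 0}]'

```text
time_s: 10.3
eef_pos: [0.4571, -0.2779, 0.2733]
eef_rot: [0.001, 0.999, -0.052, 0.001]
wrist_force: [-5.3, 5.6, 18.8]
opening: 0.386
```

Call:
move_arm --moves '[{"gripper": 0, "x": 0, "y": 0, "z": 0.3, "roll": 0}, {"gripper": 0, "x": 0, "y": 0, "z": 0, "roll": 0}]'

```text
time_s: 10.55
eef_pos: [0.4572, -0.2779, 0.2729]
eef_rot: [0.001, 0.999, -0.052, 0.0]
wrist_force: [-13.5, 11.9, 39.0]
opening: 0.386
```

```bash
python3 -c "
from h import *
c=cam('side');uv=proj(c,[.456,-.27,.1])[0].astype(int)
k=lambda c,uv:cv2.resize(c['img'][max(0,uv[1]-35):uv[1]+35,uv[0]-35:uv[0]+35,::-1],(560,560),interpolation=2)
cv2.imwrite('pics/s3.png',k(c,uv));print(uv,ctrl.get_obs()['torque'])
g=ctrl.get_obs()['eef_pos']-np.array([0,0,.155]);u=np.array([-.1045,-.9945,0])
for t in(0,15,30,45):
  r=np.radians(t);a=u*np.cos(r)+[0,0,np.sin(r)];n=-u*np.sin(r)+[0,0,np.cos(r)];ax=g-.005*n
  print(t,((proj(c,[ax-.0605*a,ax+.035*a])-uv+35)*8).round(0).tolist())"
```

```text
[234 133] [ 1.71444809  2.34662244 -0.17428835]
0 [[378.0, 372.0], [192.0, 186.0]]
15 [[375.0, 386.0], [188.0, 172.0]]
30 [[364.0, 390.0], [189.0, 163.0]]
45 [[347.0, 384.0], [195.0, 159.0]]
```

View pics/s3.png

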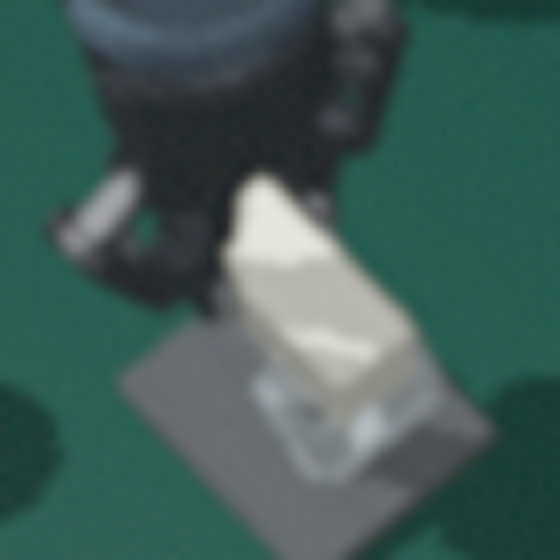

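Call:
move_arm --moves '[{"gripper": 0, "x": 0, "y": 0, "z": -1.2, "roll": 0}, {"gripper": 0, "x": 0, "y": -2.5, "z": 0, "roll": 0}, {"gripper": 0, "x": 0, "y": 0, "z": 1.0, "roll": 0}, {"gripper": 0, "x": 0, "y": 0, "z": 0.5, "roll": 0}, {"gripper": 0, "x": 0, "y": 0, "z": 0.4, "roll": 0}]'

```text
time_s: 11.22
eef_pos: [0.4603, -0.2517, 0.2626]
eef_rot: [-0.001, 0.999, -0.052, 0.001]
wrist_force: [-1.8, 20.0, 29.5]
opening: 0.389
```

Call:
move_arm --moves '[{"gripper": 0, "x": 0, "y": 0, "z": 0.4, "roll": 0}, {"gripper": 0, "x": 0, "y": 0, "z": 0, "roll": 0}]'

```text
time_s: 11.48
eef_pos: [0.4605, -0.2516, 0.2584]
eef_rot: [-0.001, 0.999, -0.052, 0.001]
wrist_force: [1.8, 16.4, 20.0]
opening: 0.387
```

Call:
move_arm --moves '[{"gripper": 0, "x": 0, "y": 0, "z": -2.5, "roll": 0}, {"gripper": 0, "x": 0, "y": 3.5, "z": 0, "roll": 0}, {"gripper": 0, "x": 0, "y": 0, "z": 1.2, "roll": 0}, {"gripper": 0, "x": 0, "y": 0, "z": 0.1, "roll": 0}, {"gripper": 0, "x": 0, "y": 0, "z": 0, "roll": 0}]'

```text
time_s: 12.1
eef_pos: [0.4562, -0.2899, 0.2714]
eef_rot: [0.003, 0.999, -0.052, 0.002]
wrist_force: [-4.1, -4.8, 18.8]
opening: 0.389
```

Call:
move_arm --moves '[{"gripper": 0, "x": 0, "y": 0, "z": -0.6, "roll": 0}, {"gripper": 0, "x": 0, "y": -1.0, "z": 0, "roll": 0}, {"gripper": 0, "x": 0, "y": 0, "z": 0.6, "roll": 0}, {"gripper": 0, "x": 0, "y": 0, "z": 0.1, "roll": 0}, {"gripper": 0, "x": 0, "y": 0, "z": 0, "roll": 0}]'

```text
time_s: 12.72
eef_pos: [0.4566, -0.2766, 0.2676]
eef_rot: [-0.001, 0.999, -0.052, -0.001]
wrist_force: [-2.8, 5.3, 9.7]
opening: 0.391
```

Call:
move_arm --moves '[{"gripper": 58, "x": 0, "y": 0, "z": 0, "roll": 0}, {"gripper": 58, "x": 0, "y": 0, "z": 0, "roll": 0}, {"gripper": 58, "x": 0, "y": 0, "z": 0, "roll": 0}, {"gripper": 58, "x": 0, "y": 0, "z": 0, "roll": 0}, {"gripper": 58, "x": 0, "y": 0, "z": 0, "roll": 0}]'

```text
time_s: 13.35
eef_pos: [0.4565, -0.2776, 0.2676]
eef_rot: [-0.0, 0.999, -0.052, -0.0]
wrist_force: [0.2, 0.5, 0.7]
opening: 0.581
```

```bash
python3 -c "
from h import *
c=cam('side');uv=proj(c,[.456,-.27,.1])[0].astype(int)
k=lambda c,uv:cv2.resize(c['img'][max(0,uv[1]-35):uv[1]+35,uv[0]-35:uv[0]+35,::-1],(560,560),interpolation=2)
cv2.imwrite('pics/s4.png',k(c,uv));plan(.457,-.268,.2)"
```

```text
jaw yaw -6.0 q6 -0.66 | roll 0.0 then x -0.05 y -0.96 z -8.73 | grasp now [ 0.4565 -0.2776  0.1127] open 0.58 F [0.1 0.2 1.5]
```

View pics/s4.png

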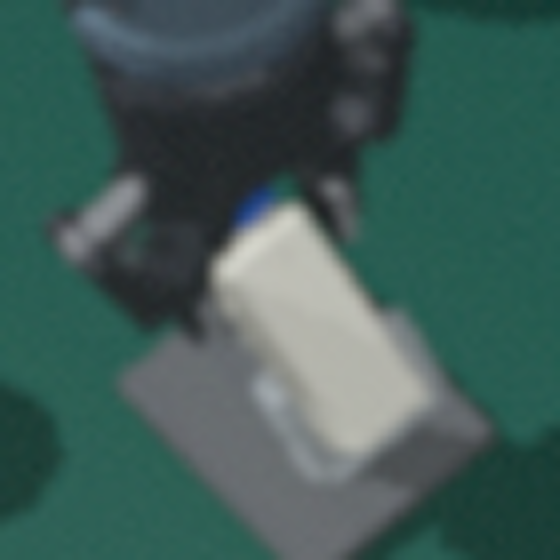

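The bottle dropped into the trough at about 45° with its cap uphill. Next I'll regrip at the cap.

Call:
move_arm --moves '[{"gripper": 75, "x": 0, "y": 0, "z": 0, "roll": 0}, {"gripper": 75, "x": 0, "y": 0, "z": -1.3, "roll": 0}, {"gripper": 75, "x": -0.05, "y": 2.1, "z": 0, "roll": 0}, {"gripper": 75, "x": 0, "y": 0, "z": 0, "roll": 0}, {"gripper": 0, "x": 0, "y": 0, "z": 0, "roll": 0}]'

```text
time_s: 14.02
eef_pos: [0.4536, -0.2987, 0.2805]
eef_rot: [-0.0, 0.999, -0.053, -0.0]
wrist_force: [-0.1, 1.0, -0.3]
opening: 0.554
```

Call:
move_arm --moves '[{"gripper": 0, "x": 0, "y": 0, "z": 0, "roll": 0}, {"gripper": 0, "x": 0, "y": 0, "z": 0, "roll": 0}, {"gripper": 0, "x": 0, "y": 0, "z": 0, "roll": 0}, {"gripper": 0, "x": 0, "y": 0, "z": 0, "roll": 0}, {"gripper": 0, "x": 0, "y": 0, "z": 0, "roll": 0}]'

```text
time_s: 14.65
eef_pos: [0.4538, -0.2983, 0.2807]
eef_rot: [-0.0, 0.999, -0.052, -0.0]
wrist_force: [-1.8, -0.1, 3.0]
opening: 0.351
```

```bash
python3 -c "
from h import *
plan(.4538,-.2982,.125)"
```

```text
jaw yaw -6.0 q6 -0.70 | roll 0.0 then x -0.00 y -0.01 z 0.07 | grasp now [ 0.4538 -0.2983  0.1257] open 0.35 F [-1.8 -0.1  3. ]
```

Call:
move_arm --moves '[{"gripper": 0, "x": 0, "y": 0, "z": -2, "roll": 0}, {"gripper": 0, "x": 0, "y": 0, "z": -3, "roll": 0}, {"gripper": 0, "x": 0, "y": 0, "z": -3, "roll": 0}, {"gripper": 0, "x": 0, "y": 0, "z": 0, "roll": 0}]'

```text
time_s: 15.15
eef_pos: [0.4546, -0.299, 0.363]
eef_rot: [0.002, 0.999, -0.052, 0.002]
wrist_force: [-0.3, -0.7, -0.2]
opening: 0.35
```

```bash
python3 -c "
from h import *
c=cam('side');g=ctrl.get_obs()['eef_pos']-np.array([0,0,.155]);uv=proj(c,g)[0].astype(int)
x,y=uv-40;print(uv)
cv2.imwrite('pics/s5.png',cv2.resize(c['img'][y:y+90,x:x+90,::-1],None,fx=6,fy=6,interpolation=2))
u=np.array([-.1045,-.9945,0])
for t in(45,60,75,90):
  r=np.radians(t);a=u*np.cos(r)+[0,0,np.sin(r)];print(t,((proj(c,g-.096*a)-uv+40)*6).round(0).tolist())"
```

```text
[222 105]
45 [[362.0, 429.0]]
60 [[336.0, 415.0]]
75 [[304.0, 392.0]]
90 [[269.0, 359.0]]
```

View pics/s5.png

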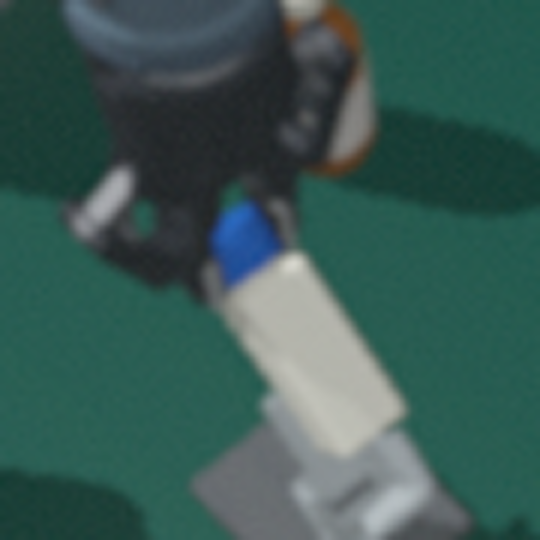

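The bottle is held at about 45°, with its foot at crop (365,428). I'll move uphill past the trough end, lower, and draw back against that edge to swing it upright.

Call:
move_arm --moves '[{"gripper": 0, "x": 0, "y": 4.3, "z": 0, "roll": 0}, {"gripper": 0, "x": 0, "y": 4.2, "z": 0, "roll": 0}, {"gripper": 0, "x": 0, "y": 0, "z": 4, "roll": 0}, {"gripper": 0, "x": 0, "y": 0, "z": 3.3, "roll": 0}, {"gripper": 0, "x": 0, "y": 0, "z": 0, "roll": 0}]'

```text
time_s: 15.82
eef_pos: [0.4436, -0.3814, 0.2828]
eef_rot: [-0.004, 0.999, -0.052, -0.003]
wrist_force: [1.1, -0.3, -0.1]
opening: 0.354
```

Call:
move_arm --moves '[{"gripper": 0, "x": 0, "y": -2, "z": 0, "roll": 0}, {"gripper": 0, "x": 0, "y": -1, "z": 0, "roll": 0}, {"gripper": 0, "x": 0, "y": -1, "z": 0, "roll": 0}, {"gripper": 0, "x": 0, "y": -0.5, "z": 0, "roll": 0}]'

```text
time_s: 16.32
eef_pos: [0.4507, -0.3398, 0.2913]
eef_rot: [0.005, 0.999, -0.052, 0.003]
wrist_force: [-0.7, -5.2, 0.2]
opening: 0.354
```

Call:
move_arm --moves '[{"gripper": 0, "x": 0, "y": -0.8, "z": 0, "roll": 0}, {"gripper": 0, "x": 0, "y": -0.7, "z": 0, "roll": 0}, {"gripper": 0, "x": 0, "y": -0.7, "z": 0, "roll": 0}]'

```text
time_s: 16.7
eef_pos: [0.4532, -0.3187, 0.2922]
eef_rot: [0.006, 0.999, -0.052, 0.003]
wrist_force: [-0.4, -12.6, 2.2]
opening: 0.357
```

```bash
python3 -c "
from h import *
plan(.457-.0043,-.268-.0408,.135)"
```

```text
jaw yaw -5.9 q6 -0.72 | roll 0.0 then x -0.15 y -0.98 z 0.22 | grasp now [ 0.4532 -0.3187  0.1372] open 0.36 F [ -0.4 -12.6   2.2]
```

Call:
move_arm --moves '[{"gripper": 0, "x": 0, "y": -0.7, "z": 0, "roll": 0}, {"gripper": 0, "x": 0, "y": -0.5, "z": 0, "roll": 0}, {"gripper": 0, "x": 0, "y": 0, "z": 0, "roll": 0}]'

```text
time_s: 17.08
eef_pos: [0.4544, -0.3069, 0.2923]
eef_rot: [0.006, 0.999, -0.052, 0.003]
wrist_force: [-2.2, -14.0, 1.1]
opening: 0.356
```

```bash
python3 -c "
from h import *
plan(.457-.0043,-.268-.0408,.135)
c=cam('side');g=ctrl.get_obs()['eef_pos']-np.array([0,0,.155]);uv=proj(c,g)[0].astype(int)
x,y=uv-40;print(uv)
cv2.imwrite('pics/s6.png',cv2.resize(c['img'][y:y+80,x:x+80,::-1],None,fx=6,fy=6,interpolation=2))
u=np.array([-.1045,-.9945,0])
for t in(60,75,90):
  r=np.radians(t);a=u*np.cos(r)+[0,0,np.sin(r)];print(t,((proj(c,g-.096*a)-uv+40)*6).round(0).tolist())"
```

```text
jaw yaw -5.9 q6 -0.70 | roll 0.0 then x -0.15 y 0.21 z 0.23 | grasp now [ 0.4544 -0.3069  0.1373] open 0.36 F [ -2.2 -14.    1.1]
[223 118]
60 [[330.0, 396.0]]
75 [[300.0, 373.0]]
90 [[267.0, 342.0]]
```

View pics/s6.png

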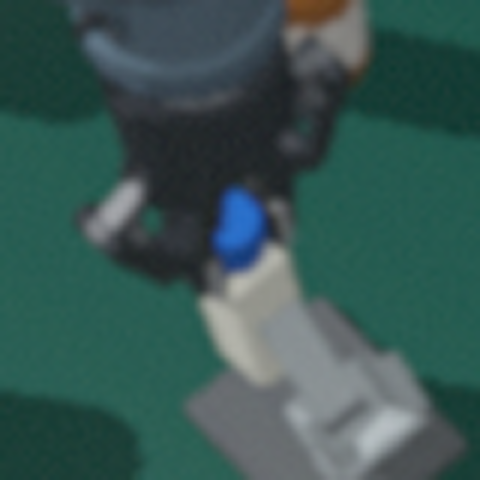

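The bottle is nearly upright against the trough end, with its foot at crop (262,385). I'll nudge it slightly further, then lift.

Call:
move_arm --moves '[{"gripper": 0, "x": 0, "y": -0.4, "z": 0, "roll": 0}, {"gripper": 0, "x": 0, "y": 0, "z": 0, "roll": 0}, {"gripper": 0, "x": 0, "y": 1, "z": 0, "roll": 0}, {"gripper": 0, "x": 0, "y": 1, "z": -2, "roll": 0}, {"gripper": 0, "x": 0, "y": 0, "z": -6, "roll": 0}]'

```text
time_s: 17.75
eef_pos: [0.4508, -0.319, 0.3661]
eef_rot: [-0.003, 0.999, -0.052, -0.002]
wrist_force: [0.2, -0.3, 0.1]
opening: 0.359
```

```bash
python3 -c "
from h import *
plan(.6097,.0828,.126,3.3)
c=cam('side');g=ctrl.get_obs()['eef_pos']-np.array([0,0,.155]);uv=proj(c,g)[0].astype(int)
x,y=uv-40
cv2.imwrite('pics/s7.png',cv2.resize(c['img'][y:y+80,x:x+80,::-1],None,fx=6,fy=6,interpolation=2))
u=np.array([-.1045,-.9945,0]);v=np.array([.9945,-.1045,0])
for t in(75,90):
  r=np.radians(t);a=u*np.cos(r)+[0,0,np.sin(r)];n=-u*np.sin(r)+[0,0,np.cos(r)];print(t,((proj(c,[g-.096*a+i*.017*n+j*.017*v for i in(1,-1) for j in(1,-1)])-uv+40)*6).round(0).tolist())"
```

```text
jaw yaw -6.0 q6 -0.73 | roll -9.3 then x 18.18 y -39.20 z 8.51 | grasp now [ 0.4508 -0.319   0.2111] open 0.36 F [ 0.2 -0.3  0.1]
75 [[301.0, 434.0], [359.0, 387.0], [256.0, 396.0], [313.0, 350.0]]
90 [[268.0, 407.0], [325.0, 361.0], [219.0, 357.0], [276.0, 312.0]]
```

View pics/s7.png

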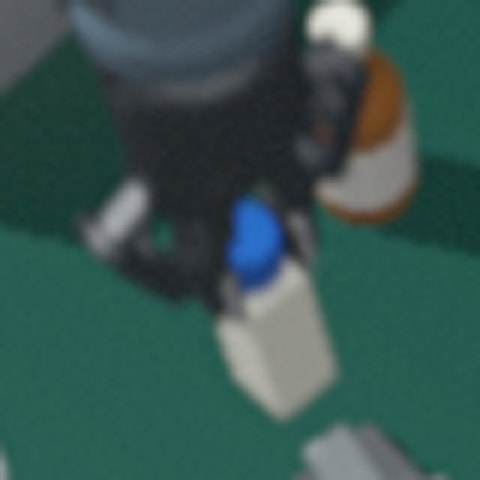

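The bottle stands about 83° upright, with its foot corner at crop (283,420). I'll check the predicted cells against both views before placing it.

```bash
python3 -c "
from h import *
o=[]
h=np.array([.6206,-.1088]);i=np.array([-.0576,.998]);ac=np.array([.998,.0576])
for n in('top','side'):
  c=cam(n);s=6;ctr=h+i*.14;uv=proj(c,[*ctr,.065])[0].astype(int);x,y=uv-[33,33] if 1 else 0
  im=cv2.resize(c['img'][y:y+66,x:x+66,::-1],None,fx=s,fy=s,interpolation=2)
  for k in range(3):
    cc=h+i*(.1+.046*k);P=[[*(cc+a*.021*ac+b*.021*i),.065] for a,b in((1,1),(1,-1),(-1,-1),(-1,1))]
    q=((proj(c,P)-[x,y]+.5)*s-.5).astype(np.int32);cv2.polylines(im,[q],True,(0,0,255),1)
  o.append(im)
cv2.imwrite('pics/cells.png',np.hstack(o))"
```

```text
(no output)
```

View pics/cells.png

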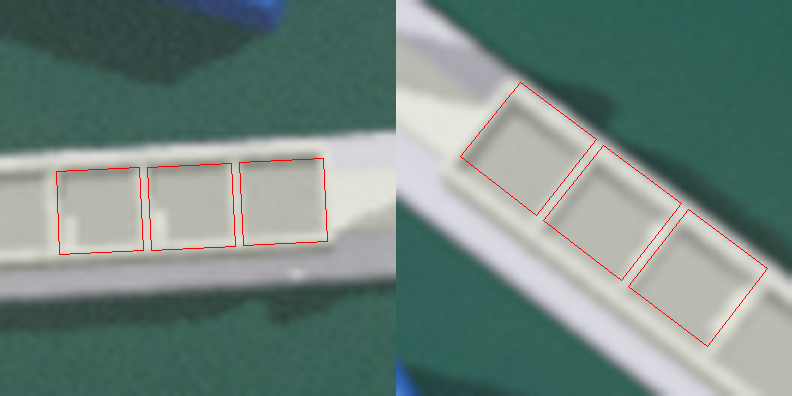

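Call:
move_arm --moves '[{"gripper": 0, "x": 0, "y": 0, "z": -3, "roll": -9.3}, {"gripper": 0, "x": 0, "y": 0, "z": 0, "roll": 0}]'

```text
time_s: 18.15
eef_pos: [0.4521, -0.3199, 0.3995]
eef_rot: [0.001, 1.0, 0.029, 0.001]
wrist_force: [0.4, -0.2, -0.2]
opening: 0.355
```

```bash
python3 -c "
from h import *
plan(.612,.0736,.126,3.3)"
```

```text
jaw yaw 3.3 q6 -0.89 | roll 0.0 then x 18.23 y -38.37 z 11.85 | grasp now [ 0.4521 -0.3199  0.2445] open 0.35 F [ 0.4 -0.2 -0.2]
```

Call:
move_arm --moves '[{"gripper": 0, "x": 2.28, "y": -4.8, "z": 0, "roll": 0}, {"gripper": 0, "x": 2.28, "y": -4.8, "z": 0, "roll": 0}, {"gripper": 0, "x": 2.28, "y": -4.8, "z": 0, "roll": 0}, {"gripper": 0, "x": 2.28, "y": -4.8, "z": 0, "roll": 0}, {"gripper": 0, "x": 2.28, "y": -4.8, "z": 0, "roll": 0}]'

```text
time_s: 18.77
eef_pos: [0.5513, -0.0718, 0.3959]
eef_rot: [-0.001, 1.0, 0.028, -0.001]
wrist_force: [0.6, -0.0, -0.6]
opening: 0.355
```

Call:
move_arm --moves '[{"gripper": 0, "x": 2.28, "y": -4.8, "z": 0, "roll": 0}, {"gripper": 0, "x": 2.28, "y": -4.8, "z": 0, "roll": 0}, {"gripper": 0, "x": 2.28, "y": -4.8, "z": 0, "roll": 0}, {"gripper": 0, "x": 0, "y": 0, "z": 3, "roll": 0}, {"gripper": 0, "x": 0, "y": 0, "z": 0, "roll": 0}]'

```text
time_s: 19.4
eef_pos: [0.6098, 0.0748, 0.3632]
eef_rot: [-0.0, 1.0, 0.029, -0.004]
wrist_force: [-0.6, 0.7, -1.4]
opening: 0.353
```

```bash
python3 -c "
from h import *
plan(.612,.0736,.126,3.3)"
```

```text
jaw yaw 3.3 q6 -0.13 | roll -0.0 then x 0.22 y 0.13 z 8.22 | grasp now [0.6098 0.0748 0.2082] open 0.35 F [-0.6  0.7 -1.4]
```

Call:
move_arm --moves '[{"gripper": 0, "x": 0.15, "y": 0.1, "z": 2, "roll": 0}, {"gripper": 0, "x": 0, "y": 0, "z": 2, "roll": 0}, {"gripper": 0, "x": 0, "y": 0, "z": 1, "roll": 0}, {"gripper": 0, "x": 0, "y": 0, "z": 1, "roll": 0}, {"gripper": 0, "x": 0, "y": 0, "z": 0, "roll": 0}]'

```text
time_s: 20.02
eef_pos: [0.6135, 0.0726, 0.3102]
eef_rot: [0.0, 1.0, 0.029, 0.001]
wrist_force: [-4.4, 1.6, 12.6]
opening: 0.357
```

```bash
python3 -c "
from h import *
o=ctrl.get_obs();F=o['wrist_force'];t=o['torque'];rz=-.155-.093
print(F,t,'rx',(rz*F[0]-t[1])/F[2],'ry',(t[0]+rz*F[1])/F[2]);plan(.612,.0736,.126,3.3)
c=cam('side');e=cam('top');k=[]
for q in(c,e):
  u,v=proj(q,[.612,.08,.08])[0].astype(int);k.append(cv2.resize(q['img'][v-40:v+40,u-40:u+40,::-1],(400,400),interpolation=2))
cv2.imwrite('pics/s8.png',np.hstack(k))"
```

```text
[-4.37761915  1.5564749  12.60610272] [-0.01305131  1.02646925 -0.00407048] rx 0.004694575756549296 ry -0.031655864832382495
jaw yaw 3.3 q6 -0.13 | roll 0.0 then x -0.14 y -0.10 z 2.92 | grasp now [0.6135 0.0726 0.1552] open 0.36 F [-4.4  1.6 12.6]
```

View pics/s8.png

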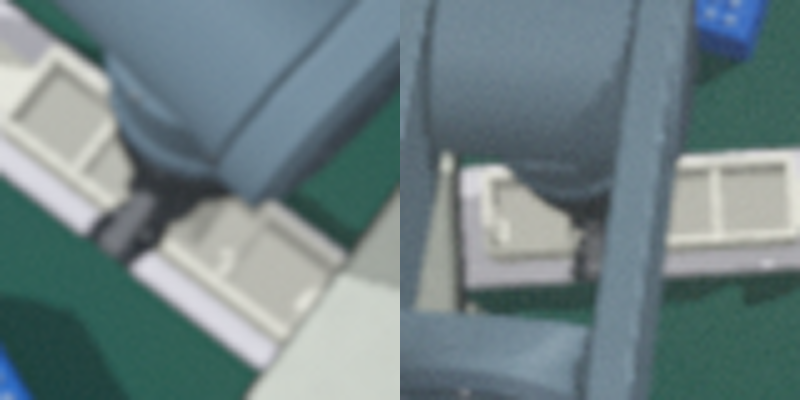

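The bottle itself is hidden, but the moment puts the contact on the outer divider. I'll shift inward a little.

Call:
move_arm --moves '[{"gripper": 0, "x": -0.1, "y": 0, "z": -1.2, "roll": 0}, {"gripper": 0, "x": 0, "y": -0.6, "z": 0, "roll": 0}, {"gripper": 0, "x": 0, "y": 0, "z": 1, "roll": 0}, {"gripper": 0, "x": 0, "y": 0, "z": 0.8, "roll": 0}, {"gripper": 0, "x": 0, "y": 0, "z": 0, "roll": 0}]'

```text
time_s: 20.75
eef_pos: [0.6109, 0.079, 0.2997]
eef_rot: [-0.001, 1.0, 0.029, -0.002]
wrist_force: [-0.1, 2.7, -2.1]
opening: 0.359
```

```bash
cat >> h.py <<'E'
def contact(h=.093):
    o=ctrl.get_obs();F=o['wrist_force'];t=o['torque'];rz=-.155-h
    print(F.round(1),t.round(2),'rx',(rz*F[0]-t[1])/F[2],'ry',(t[0]+rz*F[1])/F[2])
E
python3 -c "
from h import *
plan(.612,.0796,.12,3.3);contact()"
```

```text
jaw yaw 3.3 q6 -0.12 | roll 0.0 then x 0.11 y -0.05 z 2.47 | grasp now [0.6109 0.079  0.1447] open 0.36 F [-0.1  2.7 -2.1]
[-0.1  2.7 -2.1] [ 0.6   0.12 -0.04] rx 0.05077936104537607 ry 0.033397095330304806
```

Call:
move_arm --moves '[{"gripper": 0, "x": 0, "y": 0, "z": 1, "roll": 0}, {"gripper": 0, "x": 0, "y": 0, "z": 0.8, "roll": 0}, {"gripper": 0, "x": 0, "y": 0, "z": 0.4, "roll": 0}, {"gripper": 0, "x": 0, "y": 0, "z": 0, "roll": 0}]'

```text
time_s: 21.25
eef_pos: [0.6115, 0.0798, 0.2791]
eef_rot: [-0.001, 1.0, 0.029, 0.0]
wrist_force: [0.5, 8.5, -0.5]
opening: 0.357
```

Call:
move_arm --moves '[{"gripper": 60, "x": 0, "y": 0, "z": 0.1, "roll": 0}, {"gripper": 60, "x": 0, "y": 0, "z": 0, "roll": 0}, {"gripper": 60, "x": 0, "y": 0, "z": 0, "roll": 0}, {"gripper": 60, "x": 0, "y": 0, "z": -3, "roll": 0}, {"gripper": 60, "x": 0, "y": 0, "z": -6, "roll": 0}]'

```text
time_s: 21.88
eef_pos: [0.6106, 0.0784, 0.3665]
eef_rot: [-0.0, 1.0, 0.029, -0.003]
wrist_force: [0.8, -0.3, 0.8]
opening: 0.598
```

```bash
cat >> h.py <<'E'
def bottle(c,seed,r=24,zb=.02):
    hsv=cv2.cvtColor(c['img'],cv2.COLOR_RGB2HSV);yy,xx=np.mgrid[:420,:560]; near=(xx-seed[0])**2+(yy-seed[1])**2<r*r
    blue=((hsv[...,0]>100)&(hsv[...,0]<130)&(hsv[...,1]>150)&(hsv[...,2]>80)); wh=(hsv[...,1]<70)&(hsv[...,2]>130);o=[]
    for m,z in((blue,.017),(wh,zb)):
        n,l,st,ce=cv2.connectedComponentsWithStats((m&near).astype(np.uint8))
        if n<2: print('none');return
        k=1+np.argmax(st[1:,4]);o+= [onz(c,ce[k],z)[0][:2],st[k,4]]
    d=(o[0]-o[2]);d/=np.linalg.norm(d);print('areas',o[1],o[3],'ang %.1f'%np.degrees(np.arctan2(d[1],d[0])),'centre',(o[2]+.013*d).round(4))
E
python3 -c "
from h import *
plan(.6261,-.266,.022,16.5)
t=cam('top');s=cam('side');bottle(t,(193,277));bottle(s,(390,240));bottle(t,(353,202));bottle(s,(200,190))"
```

```text
jaw yaw 3.3 q6 -0.12 | roll -13.2 then x -8.29 y 33.46 z 18.95 | grasp now [0.6106 0.0784 0.2115] open 0.60 F [ 0.8 -0.3  0.8]
none
areas 115 464 ang -21.5 centre [0.389  0.2258]
areas 58 329 ang -73.9 centre [ 0.6261 -0.2653]
areas 83 448 ang -73.4 centre [ 0.6259 -0.267 ]
```

```bash
python3 -c "
from h import *
plan(.6283,-.2737,.022,16.4)"
```

```text
jaw yaw 3.3 q6 -0.12 | roll -13.1 then x -8.55 y 34.18 z 19.96 | grasp now [0.6138 0.0784 0.2216] open 0.60 F [ 1.8 -0.5  0.7]
```

Call:
move_arm --moves '[{"gripper": 80, "x": 0, "y": 0, "z": 0, "roll": -6.6}, {"gripper": 80, "x": 0, "y": 0, "z": 0, "roll": -6.5}, {"gripper": 80, "x": -1.3, "y": 5.7, "z": 0, "roll": 0}, {"gripper": 80, "x": -1.3, "y": 5.7, "z": 0, "roll": 0}, {"gripper": 80, "x": -1.3, "y": 5.7, "z": 0, "roll": 0}]'

```text
time_s: 22.6
eef_pos: [0.6224, -0.0981, 0.3686]
eef_rot: [0.0, 0.99, 0.143, 0.0]
wrist_force: [0.2, -0.1, -0.1]
opening: 0.796
```

Call:
move_arm --moves '[{"gripper": 80, "x": -1.3, "y": 5.7, "z": 0, "roll": 0}, {"gripper": 80, "x": -1.3, "y": 5.7, "z": 0, "roll": 0}, {"gripper": 80, "x": -1.4, "y": 5.7, "z": 0, "roll": 0}, {"gripper": 80, "x": 0, "y": 0, "z": 5, "roll": 0}, {"gripper": 80, "x": 0, "y": 0, "z": 0, "roll": 0}]'

```text
time_s: 23.22
eef_pos: [0.6306, -0.2717, 0.3133]
eef_rot: [-0.003, 0.99, 0.142, -0.004]
wrist_force: [-0.6, 0.3, -1.1]
opening: 0.796
```

```bash
python3 -c "
from h import *
plan(.6283,-.2737,.022,16.4)"
```

```text
jaw yaw 16.3 q6 -0.86 | roll -0.1 then x -0.27 y 0.13 z 13.63 | grasp now [ 0.6306 -0.2717  0.1583] open 0.80 F [-0.6  0.3 -1.1]
```

Call:
move_arm --moves '[{"gripper": 80, "x": -0.2, "y": 0.1, "z": 5, "roll": 0}, {"gripper": 80, "x": 0, "y": 0, "z": 5, "roll": 0}, {"gripper": 80, "x": 0, "y": 0, "z": 3.6, "roll": 0}, {"gripper": 0, "x": 0, "y": 0, "z": 0, "roll": 0}, {"gripper": 0, "x": 0, "y": 0, "z": 0, "roll": 0}]'

```text
time_s: 23.85
eef_pos: [0.6321, -0.2732, 0.1855]
eef_rot: [0.001, 0.99, 0.143, 0.001]
wrist_force: [-2.7, 1.7, 5.3]
opening: 0.386
```

Call:
move_arm --moves '[{"gripper": 0, "x": 0, "y": 0, "z": 0, "roll": 0}, {"gripper": 0, "x": 0, "y": 0, "z": 0, "roll": 0}, {"gripper": 0, "x": 0, "y": 0, "z": 0, "roll": 0}, {"gripper": 0, "x": 0, "y": 0, "z": -5, "roll": 0}, {"gripper": 0, "x": 0, "y": 0, "z": -6, "roll": 7.4}]'

```text
time_s: 24.48
eef_pos: [0.6303, -0.2729, 0.2928]
eef_rot: [-0.001, 0.997, 0.077, -0.001]
wrist_force: [0.5, -0.4, -1.6]
opening: 0.38
```

Call:
move_arm --moves '[{"gripper": 0, "x": 0, "y": 0, "z": -6, "roll": 7.5}, {"gripper": 0, "x": 0, "y": 0, "z": 0, "roll": 7.5}, {"gripper": 0, "x": 0, "y": 0, "z": 0, "roll": 0}]'

```text
time_s: 24.85
eef_pos: [0.6308, -0.2732, 0.3542]
eef_rot: [0.001, 0.999, -0.051, 0.001]
wrist_force: [0.2, 0.5, -1.0]
opening: 0.382
```

```bash
python3 -c "
from h import *
plan(.4595,-.2515,.124,-6)"
```

```text
jaw yaw -5.9 q6 -0.48 | roll 0.1 then x -17.27 y -0.37 z 7.52 | grasp now [ 0.6308 -0.2732  0.1992] open 0.38 F [ 0.2  0.5 -1. ]
```

Call:
move_arm --moves '[{"gripper": 0, "x": -5.8, "y": -0.1, "z": 0, "roll": 0}, {"gripper": 0, "x": -5.8, "y": -0.1, "z": 0, "roll": 0}, {"gripper": 0, "x": -5.7, "y": -0.1, "z": 0, "roll": 0}, {"gripper": 0, "x": 0, "y": 0, "z": 4, "roll": 0}, {"gripper": 0, "x": 0, "y": 0, "z": 2, "roll": 0}]'

```text
time_s: 25.48
eef_pos: [0.4575, -0.2515, 0.2905]
eef_rot: [-0.001, 0.999, -0.051, -0.001]
wrist_force: [0.3, -0.2, -0.5]
opening: 0.384
```

```bash
python3 -c "
from h import *
plan(.4595,-.2515,.112,-6)
c=cam('side');g=ctrl.get_obs()['eef_pos']-np.array([0,0,.155]);uv=proj(c,[.457,-.26,.12])[0].astype(int)
x,y=uv-40
u=np.array([-.1045,-.9945,0]);v=np.array([.9945,-.1045,0]);im=cv2.resize(c['img'][y:y+80,x:x+80,::-1],None,fx=7,fy=7,interpolation=2)
for h in(.013,.005):
  q=((proj(c,[g-[0,0,h-.017]-u*.061+v*.017,g-[0,0,h-.017]-u*.061-v*.017])-[x,y])*7).round(0);print(h,q.tolist())
cv2.imwrite('pics/s9.png',im)"
```

```text
jaw yaw -5.8 q6 -0.63 | roll 0.2 then x 0.20 y -0.02 z 2.35 | grasp now [ 0.4575 -0.2515  0.1355] open 0.38 F [ 0.3 -0.2 -0.5]
0.013 [[367.0, 410.0], [435.0, 354.0]]
0.005 [[366.0, 401.0], [434.0, 344.0]]
```

View pics/s9.png

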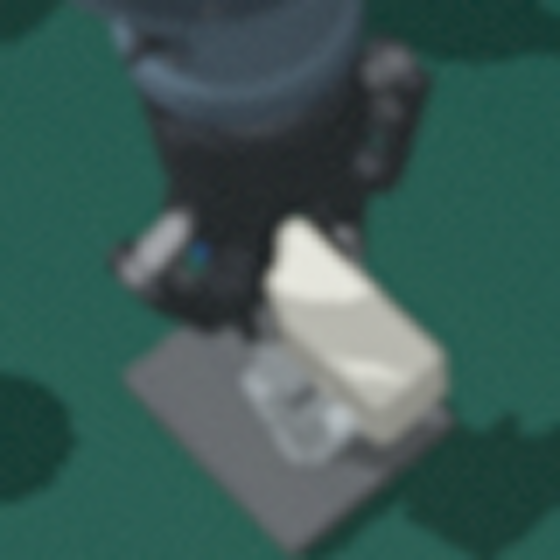

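The view shows the bottle level, with its foot's top edge at crop (370,408)–(445,350). That fits a grip 13 mm above the axis. Now the pivot.

Call:
move_arm --moves '[{"gripper": 0, "x": 0.15, "y": 0, "z": 0.9, "roll": 0}, {"gripper": 0, "x": 0, "y": 0, "z": 0.5, "roll": 0}, {"gripper": 0, "x": 0, "y": 0, "z": 0.5, "roll": 0}, {"gripper": 0, "x": 0, "y": 0, "z": 0.4, "roll": 0}, {"gripper": 0, "x": 0, "y": 0, "z": 0.3, "roll": 0}]'

```text
time_s: 26.15
eef_pos: [0.4624, -0.2518, 0.2702]
eef_rot: [-0.0, 0.999, -0.052, 0.002]
wrist_force: [-1.3, 15.0, 24.9]
opening: 0.384
```

```bash
python3 -c "
from h import *
plan(.4595,-.2515,.112,-6);contact(.02)"
```

```text
jaw yaw -5.9 q6 -0.62 | roll 0.1 then x -0.30 y 0.00 z 0.32 | grasp now [ 0.4624 -0.2518  0.1152] open 0.38 F [-1.3 15.  24.9]
[-1.3 15.  24.9] [ 1.7   0.31 -0.09] rx -0.0029924142936538574 ry -0.03721049117637732
```

Call:
move_arm --moves '[{"gripper": 0, "x": 0, "y": 0, "z": 0.3, "roll": 0}, {"gripper": 0, "x": 0, "y": 0, "z": -2.7, "roll": 0}, {"gripper": 0, "x": -0.1, "y": 2.6, "z": 0, "roll": 0}, {"gripper": 0, "x": 0, "y": 0, "z": 1.0, "roll": 0}, {"gripper": 0, "x": 0, "y": 0, "z": 0.2, "roll": 0}]'

```text
time_s: 26.78
eef_pos: [0.4566, -0.2775, 0.2774]
eef_rot: [-0.001, 0.999, -0.052, -0.001]
wrist_force: [0.8, -0.4, -1.2]
opening: 0.384
```

```bash
python3 -c "
from h import *
plan(.4575,-.278,.122,-6);contact(.02)"
```

```text
jaw yaw -6.0 q6 -0.66 | roll 0.0 then x 0.10 y 0.04 z 0.04 | grasp now [ 0.4566 -0.2775  0.1224] open 0.38 F [ 0.8 -0.4 -1.2]
[ 0.8 -0.4 -1.2] [0.01 0.06 0.01] rx 0.15569339251930758 ry -0.06920605656319584
```

Just short of contact: lower 4 mm, then release.

Call:
move_arm --moves '[{"gripper": 0, "x": 0.05, "y": 0, "z": 0.3, "roll": 0}, {"gripper": 0, "x": 0, "y": 0, "z": 0.2, "roll": 0}]'

```text
time_s: 27.02
eef_pos: [0.4575, -0.2776, 0.2748]
eef_rot: [-0.001, 0.999, -0.052, -0.001]
wrist_force: [-9.0, 7.6, 24.8]
opening: 0.384
```

Call:
move_arm --moves '[{"gripper": 58, "x": 0, "y": 0, "z": 0, "roll": 0}, {"gripper": 58, "x": 0, "y": 0, "z": 0, "roll": 0}, {"gripper": 58, "x": 0, "y": 0, "z": 0, "roll": 0}, {"gripper": 58, "x": 0, "y": 0, "z": 0, "roll": 0}, {"gripper": 75, "x": 0, "y": 0, "z": 0, "roll": 0}]'

```text
time_s: 27.65
eef_pos: [0.4574, -0.2782, 0.2736]
eef_rot: [-0.0, 0.999, -0.052, -0.0]
wrist_force: [-0.5, 0.4, 0.9]
opening: 0.749
```

```bash
python3 -c "
from h import *
plan(.4538,-.2982,.1255,-6)
c=cam('side');hsv=cv2.cvtColor(c['img'],cv2.COLOR_RGB2HSV);m=(hsv[...,1]<70)&(hsv[...,2]>130)
u=np.array([-.1045,-.9945,0]);v=np.array([.9945,-.1045,0]);seat=np.array([.457,-.268,.095])
a=(u+[0,0,1])/2**.5;n=(-u+[0,0,1])/2**.5
P=[seat+(s-.053)*a+.017*n+j*.017*v for s,j in((0,1),(0,-1),(.06,-1),(.06,1))];q=proj(c,P)
k=np.zeros((420,560),np.uint8);cv2.fillPoly(k,[q.round().astype(np.int32)],1);print(q.round(0).tolist(),k.sum(),(m&(k>0)).sum())
K2=cv2.dilate(k,np.ones((25,25)));n_,l,st,ce=cv2.connectedComponentsWithStats((m&(K2>0)).astype(np.uint8));print(st[1:],ce[1:].round(1));print(cv2.minAreaRect(np.argwhere(l==1+np.argmax(st[1:,4]))[:,::-1].astype(np.float32)))"
```

```text
jaw yaw -6.0 q6 -0.66 | roll 0.0 then x -0.15 y 2.03 z -0.69 | grasp now [ 0.4574 -0.2782  0.1186] open 0.75 F [-0.5  0.4  0.9]
[[243.0, 155.0], [252.0, 147.0], [241.0, 130.0], [231.0, 137.0]] 280 277
[[223 123  31  35 566]] [[237.8 140.2]]
((237.15383911132812, 139.7307586669922), (33.004661560058594, 19.969207763671875), 56.3099365234375)
```

The mask fills the predicted seated body (277 of 280 px), so the bottle is seated. Regripping at the cap.

Call:
move_arm --moves '[{"gripper": 75, "x": -0.1, "y": 0, "z": -0.7, "roll": 0}, {"gripper": 75, "x": -0.05, "y": 2.0, "z": 0, "roll": 0}, {"gripper": 75, "x": 0, "y": 0, "z": 0, "roll": 0}, {"gripper": 0, "x": 0, "y": 0, "z": 0, "roll": 0}, {"gripper": 0, "x": 0, "y": 0, "z": 0, "roll": 0}]'

```text
time_s: 28.32
eef_pos: [0.4538, -0.2979, 0.2806]
eef_rot: [-0.0, 0.999, -0.052, -0.0]
wrist_force: [-0.2, 1.0, 2.9]
opening: 0.357
```

Call:
move_arm --moves '[{"gripper": 0, "x": 0, "y": 0, "z": 0, "roll": 0}, {"gripper": 0, "x": 0, "y": 0, "z": 0, "roll": 0}, {"gripper": 0, "x": 0, "y": 0, "z": -2, "roll": 0}, {"gripper": 0, "x": 0, "y": 0, "z": -3, "roll": 0}, {"gripper": 0, "x": 0, "y": 0, "z": -3, "roll": 0}]'

```text
time_s: 28.95
eef_pos: [0.4538, -0.2976, 0.361]
eef_rot: [-0.0, 0.999, -0.052, -0.0]
wrist_force: [0.3, -0.6, -1.4]
opening: 0.355
```

Call:
move_arm --moves '[{"gripper": 0, "x": 0, "y": 4.3, "z": 0, "roll": 0}, {"gripper": 0, "x": 0, "y": 4.2, "z": 0, "roll": 0}, {"gripper": 0, "x": 0, "y": 0, "z": 4, "roll": 0}, {"gripper": 0, "x": 0, "y": 0, "z": 3.3, "roll": 0}, {"gripper": 0, "x": 0, "y": 0, "z": 0, "roll": 0}]'

```text
time_s: 29.58
eef_pos: [0.4441, -0.3812, 0.2844]
eef_rot: [-0.003, 0.999, -0.052, -0.002]
wrist_force: [-0.4, -0.3, -1.1]
opening: 0.355
```

Call:
move_arm --moves '[{"gripper": 0, "x": 0, "y": -2, "z": 0, "roll": 0}, {"gripper": 0, "x": 0, "y": -1.5, "z": 0, "roll": 0}, {"gripper": 0, "x": 0, "y": -1, "z": 0, "roll": 0}, {"gripper": 0, "x": 0, "y": -1, "z": 0, "roll": 0}, {"gripper": 0, "x": 0, "y": -0.8, "z": 0, "roll": 0}]'

```text
time_s: 30.2
eef_pos: [0.4528, -0.3223, 0.2924]
eef_rot: [0.006, 0.999, -0.052, 0.003]
wrist_force: [-2.1, -16.1, 2.2]
opening: 0.356
```

```bash
python3 -c "
from h import *
plan(.457-.0043,-.268-.0408,.135)"
```

```text
jaw yaw -5.9 q6 -0.73 | roll 0.0 then x -0.15 y -1.34 z 0.24 | grasp now [ 0.4528 -0.3223  0.1374] open 0.36 F [ -2.1 -16.1   2.2]
```

Call:
move_arm --moves '[{"gripper": 0, "x": 0, "y": -0.8, "z": 0, "roll": 0}, {"gripper": 0, "x": 0, "y": -0.7, "z": 0, "roll": 0}, {"gripper": 0, "x": 0, "y": -0.4, "z": 0, "roll": 0}, {"gripper": 0, "x": 0, "y": 0, "z": 0, "roll": 0}, {"gripper": 0, "x": 0, "y": 0, "z": 0, "roll": 0}]'

```text
time_s: 30.82
eef_pos: [0.4553, -0.3035, 0.2928]
eef_rot: [0.006, 0.999, -0.052, 0.004]
wrist_force: [0.8, -10.7, 1.9]
opening: 0.354
```

Call:
move_arm --moves '[{"gripper": 0, "x": 0, "y": 1.5, "z": 0, "roll": 0}, {"gripper": 0, "x": 0, "y": 0.5, "z": -5, "roll": 0}, {"gripper": 0, "x": 0, "y": 0, "z": -6, "roll": 0}, {"gripper": 0, "x": 0, "y": 0, "z": 0, "roll": -9.3}, {"gripper": 0, "x": 0, "y": 0, "z": 0, "roll": 0}]'

```text
time_s: 31.45
eef_pos: [0.4515, -0.3204, 0.3991]
eef_rot: [0.0, 1.0, 0.029, 0.001]
wrist_force: [0.1, 0.3, -1.5]
opening: 0.357
```

```bash
cat >> h.py <<'E'
def tilt():
    c=cam('side');g=ctrl.get_obs()['eef_pos']-np.array([0,0,.155]);uv=proj(c,g)[0]
    hsv=cv2.cvtColor(c['img'],cv2.COLOR_RGB2HSV);yy,xx=np.mgrid[:420,:560]
    m=((hsv[...,1]<70)&(hsv[...,2]>110)&(np.hypot(xx-uv[0]-8,yy-uv[1]-18)<30)).astype(np.uint8)
    n,l,st,ce=cv2.connectedComponentsWithStats(m)
    k=1+np.argmax(st[1:,4]);P=np.argwhere(l==k)[:,::-1].astype(np.float32)
    print(st[k],ce[k].round(1),'bottom',P[P[:,1]>=P[:,1].max()-1].mean(0),'right',P[P[:,0]>=P[:,0].max()-1].mean(0))
    u=np.array([.0576,-.998,0]);v=np.array([.998,.0576,0])
    for t in(75,82.5,90,97):
        r=np.radians(t);a=u*np.cos(r)+[0,0,np.sin(r)];b=-u*np.sin(r)+[0,0,np.cos(r)]
        q=proj(c,[g-.096*a+.017*b+j*.017*v for j in(1,-1)]);print(t,q.round(1).tolist())
E
python3 -c "
from h import *
tilt();h=np.array([.6226,-.1088]);c2=h+.146*np.array([-.0576,.998]);print(c2);plan(*c2,.12,3.3)"
```

```text
[206  91  23  29 388] [218.1 106.2] bottom [219.5 118.4] right [227.33333  109.833336]
75 [[227.3, 124.1], [235.6, 115.0]]
82.5 [[224.0, 122.5], [232.3, 113.4]]
90 [[220.6, 120.5], [228.8, 111.5]]
97 [[217.2, 118.3], [225.5, 109.4]]
[0.6141904 0.036908 ]
jaw yaw 3.2 q6 -0.89 | roll -0.1 then x 18.31 y -34.73 z 12.30 | grasp now [ 0.4514 -0.3203  0.243 ] open 0.36 F [ 0.2  0.8 -1.4]
```

Call:
move_arm --moves '[{"gripper": 0, "x": 2.62, "y": -4.96, "z": 0, "roll": 0}, {"gripper": 0, "x": 2.62, "y": -4.96, "z": 0, "roll": 0}, {"gripper": 0, "x": 2.62, "y": -4.96, "z": 0, "roll": 0}, {"gripper": 0, "x": 2.62, "y": -4.96, "z": 0, "roll": 0}, {"gripper": 0, "x": 2.62, "y": -4.96, "z": 0, "roll": 0}]'

```text
time_s: 32.12
eef_pos: [0.568, -0.0636, 0.3966]
eef_rot: [-0.0, 1.0, 0.027, -0.001]
wrist_force: [-0.2, 0.0, -1.2]
opening: 0.354
```

Call:
move_arm --moves '[{"gripper": 0, "x": 2.62, "y": -4.96, "z": 0, "roll": 0}, {"gripper": 0, "x": 2.62, "y": -4.96, "z": 0, "roll": 0}, {"gripper": 0, "x": 0, "y": 0, "z": 4, "roll": 0}, {"gripper": 0, "x": 0, "y": 0, "z": 2, "roll": 0}, {"gripper": 0, "x": 0, "y": 0, "z": 0, "roll": 0}]'

```text
time_s: 32.75
eef_pos: [0.6133, 0.0361, 0.3349]
eef_rot: [-0.0, 1.0, 0.028, -0.003]
wrist_force: [-0.5, 0.1, -0.5]
opening: 0.355
```

```bash
python3 -c "
from h import *
plan(.614,.036,.12,3.3)"
```

```text
jaw yaw 3.2 q6 -0.19 | roll -0.1 then x 0.07 y 0.02 z 5.99 | grasp now [0.6133 0.0361 0.1799] open 0.36 F [-0.5  0.1 -0.5]
```

Call:
move_arm --moves '[{"gripper": 0, "x": 0, "y": 0, "z": 1.5, "roll": 0}, {"gripper": 0, "x": 0, "y": 0, "z": 1, "roll": 0}, {"gripper": 0, "x": 0, "y": 0, "z": 0.8, "roll": 0}, {"gripper": 0, "x": 0, "y": 0, "z": 0, "roll": 0}]'

```text
time_s: 33.25
eef_pos: [0.6141, 0.0363, 0.304]
eef_rot: [-0.0, 1.0, 0.029, -0.001]
wrist_force: [0.1, 0.3, -1.0]
opening: 0.357
```

```bash
python3 -c "
from h import *
plan(.614,.036,.124,3.3);contact()"
```

```text
jaw yaw 3.3 q6 -0.19 | roll 0.0 then x -0.01 y 0.03 z 2.50 | grasp now [0.6141 0.0363 0.149 ] open 0.36 F [ 0.1  0.3 -1. ]
[ 0.1  0.3 -1. ] [ 0.01 -0.02  0.01] rx 0.0063090579291424 ry 0.05866122447728068
```

In the cell without touching the walls. Lowering and releasing.

Call:
move_arm --moves '[{"gripper": 0, "x": 0, "y": 0, "z": 1.2, "roll": 0}, {"gripper": 0, "x": 0, "y": 0, "z": 1.2, "roll": 0}, {"gripper": 0, "x": 0, "y": 0, "z": 0.3, "roll": 0}, {"gripper": 60, "x": 0, "y": 0, "z": 0, "roll": 0}, {"gripper": 60, "x": 0, "y": 0, "z": 0, "roll": 0}]'

```text
time_s: 33.88
eef_pos: [0.6146, 0.0365, 0.2782]
eef_rot: [0.0, 1.0, 0.029, 0.0]
wrist_force: [-0.6, -0.1, 0.4]
opening: 0.605
```

Call:
move_arm --moves '[{"gripper": 60, "x": 0, "y": 0, "z": 0, "roll": 0}, {"gripper": 60, "x": 0, "y": 0, "z": -4, "roll": 0}, {"gripper": 80, "x": 0, "y": 0, "z": -5, "roll": 0}, {"gripper": 80, "x": -5, "y": 0, "z": 0, "roll": 0}, {"gripper": 80, "x": -5, "y": 0, "z": 0, "roll": 0}]'

```text
time_s: 34.5
eef_pos: [0.5137, 0.0305, 0.3688]
eef_rot: [0.0, 1.0, 0.029, 0.001]
wrist_force: [-0.4, -0.6, 0.6]
opening: 0.8
```

```bash
python3 -c "
from h import *
t=cam('top');s=cam('side');save(t,'t10');save(s,'s10');bottle(t,(193,277));bottle(s,(390,240))
plan(.3964,.223,.022,67.8)"
```

```text
none
none
jaw yaw 3.3 q6 -0.23 | roll -64.5 then x 13.46 y -17.78 z 18.95 | grasp now [0.5102 0.0312 0.2115] open 0.80 F [0.8 0.4 0. ]
```

```bash
python3 -c "
from h import *
for n in('side','top'):
  c=cam(n);hsv=cv2.cvtColor(c['img'],cv2.COLOR_RGB2HSV)
  blue=((hsv[...,0]>100)&(hsv[...,0]<130)&(hsv[...,1]>150)&(hsv[...,2]>80)).astype(np.uint8)
  k,l,st,ce=cv2.connectedComponentsWithStats(blue)
  for i in range(1,k):
    if st[i,4]>15: print(n,ce[i].round(0),st[i,4],onz(c,ce[i],.017)[0].round(3),onz(c,ce[i],.13)[0].round(3))"
```

```text
side [49. 44.] 5284 [ 0.584 -0.962  0.017] [ 0.604 -0.846  0.13 ]
side [558. 140.] 47 [-0.168  0.417  0.017] [-0.071  0.393  0.13 ]
side [283. 247.] 110 [0.593 0.025 0.017] [0.612 0.041 0.13 ]
side [359. 251.] 103 [0.468 0.187 0.017] [0.5   0.186 0.13 ]
side [298. 258.] 111 [0.591 0.076 0.017] [0.611 0.087 0.13 ]
side [241. 301.] 1293 [0.773 0.038 0.017] [0.774 0.052 0.13 ]
side [275. 406.] 77 [0.9   0.266 0.017] [0.888 0.257 0.13 ]
top [123. 108.] 31 [0.923 0.476 0.017] [0.88  0.432 0.13 ]
top [182. 109.] 32 [0.922 0.282 0.017] [0.879 0.255 0.13 ]
top [255. 153.] 653 [0.775 0.043 0.017] [0.744 0.036 0.13 ]
```

Both placed caps read as upright in their cells. The third bottle was knocked aside, and its cap is now near (0.468, 0.187). I'll remeasure it.

```bash
python3 -c "
from h import *
s=cam('side');bottle(s,(371,246),24)
plan(.43,.21,.022,67.8)"
```

```text
areas 103 453 ang -23.1 centre [0.4278 0.2044]
jaw yaw 3.3 q6 -0.23 | roll -64.5 then x 13.40 y -14.66 z 19.17 | grasp now [0.5151 0.0305 0.2137] open 0.80 F [ 0.1 -0.9  0.9]
```

Call:
move_arm --moves '[{"gripper": 80, "x": 0, "y": 0, "z": -1, "roll": -10.5}, {"gripper": 80, "x": 0, "y": 0, "z": -1, "roll": -10.5}, {"gripper": 80, "x": 0, "y": 0, "z": 0, "roll": -10.5}, {"gripper": 80, "x": 0, "y": 0, "z": 0, "roll": -10.5}, {"gripper": 80, "x": 0, "y": 0, "z": 0, "roll": -10.5}]'

```text
time_s: 35.38
eef_pos: [0.516, 0.0305, 0.3882]
eef_rot: [0.0, 0.882, 0.471, 0.001]
wrist_force: [-0.4, 0.7, 0.2]
opening: 0.802
```

Call:
move_arm --moves '[{"gripper": 80, "x": 0, "y": 0, "z": 0, "roll": -10.6}, {"gripper": 80, "x": 0, "y": 0, "z": 0, "roll": 0}]'

```text
time_s: 35.62
eef_pos: [0.5157, 0.0305, 0.388]
eef_rot: [0.0, 0.837, 0.547, 0.0]
wrist_force: [-0.5, -0.1, 0.7]
opening: 0.797
```

```bash
python3 -c "
from h import *
plan(.436,.2016,.022,66.5)"
```

```text
jaw yaw 66.3 q6 -1.33 | roll -0.2 then x 12.51 y -14.13 z 21.10 | grasp now [0.5157 0.0305 0.233 ] open 0.80 F [-0.5 -0.1  0.7]
```

Call:
move_arm --moves '[{"gripper": 80, "x": 3.12, "y": -3.53, "z": 0, "roll": 0}, {"gripper": 80, "x": 3.12, "y": -3.53, "z": 0, "roll": 0}, {"gripper": 80, "x": 3.12, "y": -3.53, "z": 0, "roll": 0}, {"gripper": 80, "x": 3.12, "y": -3.53, "z": 0, "roll": 0}, {"gripper": 80, "x": 0, "y": 0, "z": 4, "roll": 0}]'

```text
time_s: 36.25
eef_pos: [0.4358, 0.2045, 0.3506]
eef_rot: [0.001, 0.837, 0.548, 0.004]
wrist_force: [0.8, -0.7, -0.4]
opening: 0.802
```

Call:
move_arm --moves '[{"gripper": 80, "x": 0, "y": 0, "z": 4, "roll": 0}, {"gripper": 80, "x": 0, "y": 0, "z": 4, "roll": 0}, {"gripper": 80, "x": 0, "y": 0, "z": 4, "roll": 0}, {"gripper": 80, "x": 0, "y": 0, "z": 3, "roll": 0}, {"gripper": 80, "x": 0, "y": 0, "z": 0, "roll": 0}]'

```text
time_s: 36.88
eef_pos: [0.4344, 0.2014, 0.1957]
eef_rot: [-0.001, 0.838, 0.546, -0.002]
wrist_force: [0.5, -0.6, -0.1]
opening: 0.801
```

```bash
python3 -c "
from h import *
plan(.436,.2016,.022,66.5)"
```

```text
jaw yaw 66.2 q6 -0.97 | roll -0.3 then x 0.08 y 0.13 z 1.87 | grasp now [0.4344 0.2014 0.0407] open 0.80 F [ 0.5 -0.6 -0.1]
```

Call:
move_arm --moves '[{"gripper": 80, "x": 0, "y": 0.1, "z": 1.0, "roll": 0}, {"gripper": 80, "x": 0, "y": 0, "z": 0.8, "roll": 0}, {"gripper": 0, "x": 0, "y": 0, "z": 0, "roll": 0}, {"gripper": 0, "x": 0, "y": 0, "z": 0, "roll": 0}, {"gripper": 0, "x": 0, "y": 0, "z": 0, "roll": 0}]'

```text
time_s: 37.5
eef_pos: [0.4364, 0.2012, 0.1804]
eef_rot: [0.0, 0.837, 0.548, 0.001]
wrist_force: [0.0, -0.0, 2.6]
opening: 0.384
```

Call:
move_arm --moves '[{"gripper": 0, "x": 0, "y": 0, "z": 0, "roll": 0}, {"gripper": 0, "x": 0, "y": 0, "z": 0, "roll": 0}]'

```text
time_s: 37.75
eef_pos: [0.4364, 0.2012, 0.1804]
eef_rot: [0.0, 0.837, 0.548, 0.001]
wrist_force: [-0.2, -0.1, 6.7]
opening: 0.39
```

```bash
python3 -c "
from h import *
plan(.436,.2016,.022,66.5)"
```

```text
jaw yaw 66.4 q6 -0.98 | roll -0.1 then x 0.02 y -0.05 z 0.34 | grasp now [0.4364 0.2012 0.0254] open 0.39 F [-0.2 -0.1  6.7]
```

Call:
move_arm --moves '[{"gripper": 0, "x": 0, "y": 0, "z": -4, "roll": 0}, {"gripper": 0, "x": 0, "y": 0, "z": -5, "roll": 0}, {"gripper": 0, "x": 0, "y": 0, "z": -5, "roll": 10.3}, {"gripper": 0, "x": 0, "y": 0, "z": -4, "roll": 10.3}, {"gripper": 0, "x": 0, "y": 0, "z": 0, "roll": 10.3}]'

```text
time_s: 38.38
eef_pos: [0.4369, 0.2013, 0.3634]
eef_rot: [0.0, 0.953, 0.302, 0.003]
wrist_force: [-0.2, -0.3, -0.9]
opening: 0.39
```

Call:
move_arm --moves '[{"gripper": 0, "x": 0, "y": 0, "z": 0, "roll": 10.4}, {"gripper": 0, "x": 0, "y": 0, "z": 0, "roll": 10.4}, {"gripper": 0, "x": 0, "y": 0, "z": 0, "roll": 10.4}, {"gripper": 0, "x": 0, "y": 0, "z": 0, "roll": 10.3}, {"gripper": 0, "x": 0, "y": 0, "z": 0, "roll": 0}]'

```text
time_s: 39.0
eef_pos: [0.4357, 0.201, 0.3593]
eef_rot: [0.0, 0.999, -0.051, -0.0]
wrist_force: [0.2, 0.8, -0.9]
opening: 0.386
```

```bash
python3 -c "
from h import *
plan(.4595,-.2515,.13,-6)"
```

```text
jaw yaw -5.9 q6 0.29 | roll 0.1 then x 7.10 y 44.76 z 7.43 | grasp now [0.4357 0.201  0.2043] open 0.39 F [ 0.2  0.8 -0.9]
```

Call:
move_arm --moves '[{"gripper": 0, "x": 0.9, "y": 5.6, "z": 0, "roll": 0}, {"gripper": 0, "x": 0.9, "y": 5.6, "z": 0, "roll": 0}, {"gripper": 0, "x": 0.9, "y": 5.6, "z": 0, "roll": 0}, {"gripper": 0, "x": 0.9, "y": 5.6, "z": 0, "roll": 0}, {"gripper": 0, "x": 0.9, "y": 5.6, "z": 0, "roll": 0}]'

```text
time_s: 39.62
eef_pos: [0.4513, -0.0838, 0.3597]
eef_rot: [0.0, 0.999, -0.05, 0.0]
wrist_force: [0.9, -0.1, -1.0]
opening: 0.385
```

Call:
move_arm --moves '[{"gripper": 0, "x": 0.9, "y": 5.6, "z": 0, "roll": 0}, {"gripper": 0, "x": 0.9, "y": 5.6, "z": 0, "roll": 0}, {"gripper": 0, "x": 0.8, "y": 5.6, "z": 0, "roll": 0}, {"gripper": 0, "x": 0, "y": 0, "z": 5, "roll": 0}, {"gripper": 0, "x": 0, "y": 0, "z": 0, "roll": 0}]'

```text
time_s: 40.25
eef_pos: [0.4582, -0.2511, 0.3058]
eef_rot: [-0.003, 0.999, -0.051, -0.004]
wrist_force: [-0.4, 1.1, -0.4]
opening: 0.391
```

```bash
python3 -c "
from h import *
plan(.4593,-.2515,.109,-6)
c=cam('side');g=ctrl.get_obs()['eef_pos']-np.array([0,0,.155]);uv=proj(c,[.457,-.26,.12])[0].astype(int)
x,y=uv-40
u=np.array([-.1045,-.9945,0]);v=np.array([.9945,-.1045,0]);im=cv2.resize(c['img'][y:y+80,x:x+80,::-1],None,fx=7,fy=7,interpolation=2)
q=((proj(c,[g+[0,0,.0086]-u*.062+v*.017,g+[0,0,.0086]-u*.062-v*.017])-[x,y]+.5)*7).round(0).astype(int);print(q.tolist())
cv2.line(im,tuple(map(int,q[0])),tuple(map(int,q[1])),(0,0,255),1);cv2.imwrite('pics/s11.png',im)"
```

```text
jaw yaw -5.9 q6 -0.63 | roll 0.1 then x 0.11 y 0.03 z 4.18 | grasp now [ 0.4582 -0.2511  0.1508] open 0.39 F [-0.4  1.1 -0.4]
[[363, 390], [433, 332]]
```

View pics/s11.png

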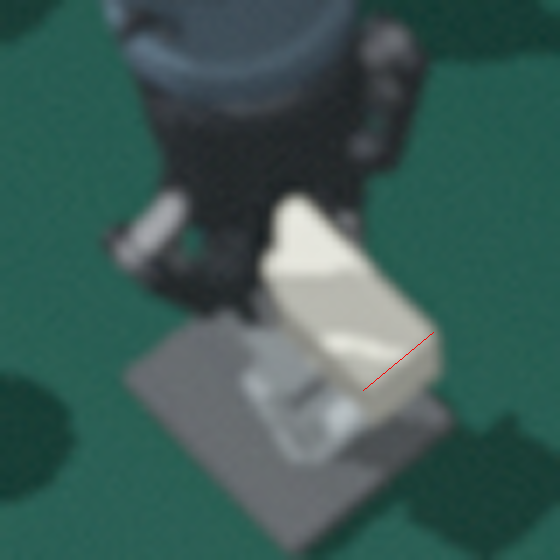

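The foot's top edge lies on the predicted line, so the bottle is level and aligned. Pivoting.

Call:
move_arm --moves '[{"gripper": 0, "x": 0.1, "y": 0, "z": 2.5, "roll": 0}, {"gripper": 0, "x": 0, "y": 0, "z": 0.5, "roll": 0}, {"gripper": 0, "x": 0, "y": 0, "z": 0.5, "roll": 0}, {"gripper": 0, "x": 0, "y": 0, "z": 0.5, "roll": 0}, {"gripper": 0, "x": 0, "y": 0, "z": 0.3, "roll": 0}]'

```text
time_s: 40.92
eef_pos: [0.4619, -0.2516, 0.2697]
eef_rot: [-0.0, 0.999, -0.052, 0.001]
wrist_force: [-6.0, 12.0, 23.8]
opening: 0.39
```

```bash
python3 -c "
from h import *
plan(.4593,-.2515,.1075,-6);contact(.02)"
```

```text
jaw yaw -5.9 q6 -0.62 | roll 0.1 then x -0.26 y 0.02 z 0.72 | grasp now [ 0.4619 -0.2516  0.1147] open 0.39 F [-6.  12.  23.8]
[-6.  12.  23.8] [ 1.21  1.27 -0.33] rx -0.009546142967403033 ry -0.03759529245727841
```

Call:
move_arm --moves '[{"gripper": 0, "x": 0, "y": 0, "z": 0.4, "roll": 0}, {"gripper": 0, "x": 0, "y": 0, "z": 0.4, "roll": 0}, {"gripper": 0, "x": 0, "y": 0, "z": 0, "roll": 0}]'

```text
time_s: 41.3
eef_pos: [0.4625, -0.2507, 0.2619]
eef_rot: [-0.001, 0.999, -0.051, 0.002]
wrist_force: [0.7, 14.4, 18.5]
opening: 0.385
```

```bash
python3 -c "
from h import *
plan(.4593,-.2515,.1075,-6);contact(.02)"
```

```text
jaw yaw -5.9 q6 -0.62 | roll 0.1 then x -0.31 y 0.11 z -0.06 | grasp now [ 0.4625 -0.2507  0.1069] open 0.38 F [ 0.7 14.4 18.5]
[ 0.7 14.4 18.5] [ 1.64  0.1  -0.07] rx -0.011707204392968075 ry -0.04788035098727359
```

Call:
move_arm --moves '[{"gripper": 0, "x": 0, "y": 0, "z": -2.5, "roll": 0}, {"gripper": 0, "x": -0.15, "y": 2.6, "z": 0, "roll": 0}, {"gripper": 0, "x": 0, "y": 0, "z": 1.1, "roll": 0}, {"gripper": 0, "x": 0, "y": 0, "z": 0.3, "roll": 0}, {"gripper": 0, "x": 0, "y": 0, "z": 0, "roll": 0}]'

```text
time_s: 41.92
eef_pos: [0.4568, -0.2775, 0.2702]
eef_rot: [0.0, 0.999, -0.052, -0.0]
wrist_force: [-2.9, -0.3, 6.9]
opening: 0.388
```

```bash
python3 -c "
from h import *
plan(.4572,-.278,.118,-6);contact(.02)"
```

```text
jaw yaw -5.9 q6 -0.66 | roll 0.1 then x 0.05 y 0.04 z -0.28 | grasp now [ 0.4568 -0.2775  0.1152] open 0.39 F [-2.9 -0.3  6.9]
[-2.9 -0.3  6.9] [-0.3   0.59 -0.06] rx -0.01270580766000804 ry -0.03621595110703468
```

Call:
move_arm --moves '[{"gripper": 58, "x": 0, "y": 0, "z": 0, "roll": 0}, {"gripper": 58, "x": 0, "y": 0, "z": 0, "roll": 0}, {"gripper": 58, "x": 0, "y": 0, "z": 0, "roll": 0}, {"gripper": 58, "x": 0, "y": 0, "z": 0, "roll": 0}, {"gripper": 75, "x": 0, "y": 0, "z": 0, "roll": 0}]'

```text
time_s: 42.55
eef_pos: [0.4568, -0.2776, 0.2696]
eef_rot: [-0.0, 0.999, -0.052, -0.0]
wrist_force: [-0.7, 0.4, -0.9]
opening: 0.743
```

```bash
python3 -c "
from h import *
plan(.4538,-.2982,.1255,-6)
c=cam('side');hsv=cv2.cvtColor(c['img'],cv2.COLOR_RGB2HSV);m=(hsv[...,1]<70)&(hsv[...,2]>130)
u=np.array([-.1045,-.9945,0]);v=np.array([.9945,-.1045,0]);seat=np.array([.457,-.268,.095])
a=(u+[0,0,1])/2**.5;n=(-u+[0,0,1])/2**.5
P=[seat+(s-.053)*a+.017*n+j*.017*v for s,j in((0,1),(0,-1),(.06,-1),(.06,1))];q=proj(c,P)
k=np.zeros((420,560),np.uint8);cv2.fillPoly(k,[q.round().astype(np.int32)],1);print(k.sum(),(m&(k>0)).sum())
K2=cv2.dilate(k,np.ones((25,25)));n_,l,st,ce=cv2.connectedComponentsWithStats((m&(K2>0)).astype(np.uint8));print(st[1:],ce[1:].round(1));print(cv2.minAreaRect(np.argwhere(l==1+np.argmax(st[1:,4]))[:,::-1].astype(np.float32)))"
```

```text
jaw yaw -6.0 q6 -0.66 | roll 0.0 then x -0.08 y 2.08 z -1.09 | grasp now [ 0.4568 -0.2776  0.1146] open 0.74 F [-0.7  0.4 -0.9]
280 272
[[224 124  30  34 543]] [[238.  140.7]]
((237.80897521972656, 139.99440002441406), (32.223934173583984, 20.033960342407227), 57.9946174621582)
```

Seated, much like the last one. Same regrip and uprighting routine.

Call:
move_arm --moves '[{"gripper": 75, "x": -0.05, "y": 0, "z": -1.1, "roll": 0}, {"gripper": 75, "x": -0.05, "y": 2.1, "z": 0, "roll": 0}, {"gripper": 75, "x": 0, "y": 0, "z": 0, "roll": 0}, {"gripper": 0, "x": 0, "y": 0, "z": 0, "roll": 0}, {"gripper": 0, "x": 0, "y": 0, "z": 0, "roll": 0}]'

```text
time_s: 43.22
eef_pos: [0.4536, -0.2984, 0.2807]
eef_rot: [-0.0, 0.999, -0.052, -0.0]
wrist_force: [-1.3, 0.4, 3.9]
opening: 0.357
```

Call:
move_arm --moves '[{"gripper": 0, "x": 0, "y": 0, "z": 0, "roll": 0}, {"gripper": 0, "x": 0, "y": 0, "z": 0, "roll": 0}, {"gripper": 0, "x": 0, "y": 0, "z": -2, "roll": 0}, {"gripper": 0, "x": 0, "y": 0, "z": -3, "roll": 0}, {"gripper": 0, "x": 0, "y": 0, "z": -3, "roll": 0}]'

```text
time_s: 43.85
eef_pos: [0.4535, -0.2981, 0.3609]
eef_rot: [-0.0, 0.999, -0.052, -0.0]
wrist_force: [1.0, 0.2, 0.1]
opening: 0.355
```

Call:
move_arm --moves '[{"gripper": 0, "x": 0, "y": 4.3, "z": 0, "roll": 0}, {"gripper": 0, "x": 0, "y": 4.2, "z": 0, "roll": 0}, {"gripper": 0, "x": 0, "y": 0, "z": 4, "roll": 0}, {"gripper": 0, "x": 0, "y": 0, "z": 3.3, "roll": 0}, {"gripper": 0, "x": 0, "y": 0, "z": 0, "roll": 0}]'

```text
time_s: 44.48
eef_pos: [0.4438, -0.3818, 0.2843]
eef_rot: [-0.003, 0.999, -0.052, -0.002]
wrist_force: [-1.3, -0.5, -1.1]
opening: 0.357
```

Call:
move_arm --moves '[{"gripper": 0, "x": 0, "y": -2, "z": 0, "roll": 0}, {"gripper": 0, "x": 0, "y": -1.5, "z": 0, "roll": 0}, {"gripper": 0, "x": 0, "y": -1, "z": 0, "roll": 0}, {"gripper": 0, "x": 0, "y": -1, "z": 0, "roll": 0}, {"gripper": 0, "x": 0, "y": -0.8, "z": 0, "roll": 0}]'

```text
time_s: 45.1
eef_pos: [0.4523, -0.3233, 0.2925]
eef_rot: [0.008, 0.999, -0.051, 0.003]
wrist_force: [1.6, -9.0, -1.3]
opening: 0.353
```

Call:
move_arm --moves '[{"gripper": 0, "x": 0, "y": -0.8, "z": 0, "roll": 0}, {"gripper": 0, "x": 0, "y": -0.7, "z": 0, "roll": 0}, {"gripper": 0, "x": 0, "y": -0.4, "z": 0, "roll": 0}, {"gripper": 0, "x": 0, "y": 0, "z": 0, "roll": 0}, {"gripper": 0, "x": 0, "y": 0, "z": 0, "roll": 0}]'

```text
time_s: 45.72
eef_pos: [0.4547, -0.3048, 0.2929]
eef_rot: [0.008, 0.999, -0.052, 0.004]
wrist_force: [-1.8, -17.4, 1.6]
opening: 0.357
```

```bash
python3 -c "
from h import *
plan(.4553,-.3035,.1378)"
```

```text
jaw yaw -5.9 q6 -0.70 | roll 0.0 then x 0.05 y -0.14 z 0.01 | grasp now [ 0.4547 -0.3048  0.1379] open 0.36 F [ -1.8 -17.4   1.6]
```

Call:
move_arm --moves '[{"gripper": 0, "x": 0, "y": -0.2, "z": 0, "roll": 0}, {"gripper": 0, "x": 0, "y": 1.7, "z": 0, "roll": 0}, {"gripper": 0, "x": 0, "y": 0.5, "z": -5, "roll": 0}, {"gripper": 0, "x": 0, "y": 0, "z": -6, "roll": -4}, {"gripper": 0, "x": 0, "y": 0, "z": 0, "roll": -5.3}]'

```text
time_s: 46.35
eef_pos: [0.4524, -0.3218, 0.4046]
eef_rot: [0.004, 1.0, 0.031, 0.004]
wrist_force: [0.3, 1.2, -2.1]
opening: 0.357
```

```bash
python3 -c "
from h import *
tilt();h=np.array([.6226,-.1088]);c1=h+.1*np.array([-.0576,.998]);print(c1);plan(.6166,-.0098,.12,3.3)
for n in['side']:
  c=cam(n);hsv=cv2.cvtColor(c['img'],cv2.COLOR_RGB2HSV)
  blue=((hsv[...,0]>100)&(hsv[...,0]<130)&(hsv[...,1]>150)&(hsv[...,2]>80)).astype(np.uint8)
  k,l,st,ce=cv2.connectedComponentsWithStats(blue)
  for i in range(1,k):
    if 50<st[i,4]<200: print(n,ce[i].round(0),st[i,4],onz(c,ce[i],.13)[0].round(3))"
```

```text
[204  91  21  27 352] [215.2 104.8] bottom [215.66667  116.333336] right [223.3125 106.3125]
75 [[226.7, 123.4], [235.1, 114.2]]
82.5 [[223.5, 121.8], [231.8, 112.6]]
90 [[220.0, 119.8], [228.3, 110.7]]
97 [[216.6, 117.6], [224.9, 108.6]]
[ 0.61684 -0.009  ]
jaw yaw 3.8 q6 -0.90 | roll 0.5 then x 18.24 y -30.13 z 12.67 | grasp now [ 0.4519 -0.3211  0.2467] open 0.35 F [-0.2  0.3 -1.9]
side [214.  88.] 94 [ 0.401 -0.394  0.13 ]
side [283. 247.] 111 [0.612 0.041 0.13 ]
side [298. 258.] 113 [0.61  0.087 0.13 ]
side [275. 406.] 77 [0.888 0.257 0.13 ]
```

The foot of this bottle leans about 8° outward. On the way I'll straighten it against the inner face of the handle, which sits against its outer end stop.

```bash
python3 -c "
from h import *
plan(.620,-.062,.18,3.3)"
```

```text
jaw yaw 3.4 q6 -0.89 | roll 0.1 then x 18.31 y -24.86 z 6.46 | grasp now [ 0.4515 -0.3208  0.2446] open 0.36 F [-0.2 -0.2 -1.3]
```

Call:
move_arm --moves '[{"gripper": 0, "x": 3.66, "y": -4.97, "z": 0, "roll": 0}, {"gripper": 0, "x": 3.66, "y": -4.97, "z": 0, "roll": 0}, {"gripper": 0, "x": 3.66, "y": -4.97, "z": 0, "roll": 0}, {"gripper": 0, "x": 3.66, "y": -4.97, "z": 0, "roll": 0}, {"gripper": 0, "x": 3.66, "y": -4.97, "z": 0, "roll": 0}]'

```text
time_s: 47.08
eef_pos: [0.6198, -0.0602, 0.3967]
eef_rot: [-0.001, 1.0, 0.028, -0.001]
wrist_force: [0.2, -0.6, -0.3]
opening: 0.352
```

Call:
move_arm --moves '[{"gripper": 0, "x": 0, "y": 0, "z": 0, "roll": 0}, {"gripper": 0, "x": 0, "y": 0, "z": 4, "roll": 0}, {"gripper": 0, "x": 0, "y": 0, "z": 2.4, "roll": 0}, {"gripper": 0, "x": 0, "y": 0, "z": 0, "roll": 0}]'

```text
time_s: 47.58
eef_pos: [0.6179, -0.0626, 0.3305]
eef_rot: [-0.001, 1.0, 0.028, -0.003]
wrist_force: [-0.1, -0.3, -1.0]
opening: 0.357
```

```bash
python3 -c "
from h import *
plan(.6213,-.0858,.18,3.3);tilt()"
```

```text
jaw yaw 3.2 q6 -0.35 | roll -0.1 then x 0.21 y 2.33 z -0.45 | grasp now [ 0.6179 -0.0626  0.1755] open 0.36 F [-0.1 -0.3 -1. ]
[ 227  214   55   49 1343] [255.9 239.4] bottom [265.16666 261.33334] right [280.25 240.  ]
75 [[259.1, 240.5], [267.4, 230.3]]
82.5 [[255.6, 238.2], [263.8, 228.0]]
90 [[251.9, 235.6], [260.1, 225.4]]
97 [[248.3, 232.9], [256.6, 222.9]]
```

Call:
move_arm --moves '[{"gripper": 0, "x": 0.15, "y": 0.8, "z": 0, "roll": 0}, {"gripper": 0, "x": 0, "y": 0.5, "z": 0, "roll": 0}, {"gripper": 0, "x": 0, "y": 0.4, "z": 0, "roll": 0}, {"gripper": 0, "x": 0, "y": 0, "z": 0, "roll": 0}]'

```text
time_s: 48.12
eef_pos: [0.622, -0.08, 0.3341]
eef_rot: [0.0, 1.0, 0.029, 0.0]
wrist_force: [-0.5, 0.2, -0.6]
opening: 0.355
```

Call:
move_arm --moves '[{"gripper": 0, "x": 0, "y": 0.4, "z": 0, "roll": 0}, {"gripper": 0, "x": 0, "y": 0.3, "z": 0, "roll": 0}, {"gripper": 0, "x": 0, "y": 0, "z": 0, "roll": 0}]'

```text
time_s: 48.5
eef_pos: [0.6224, -0.0854, 0.3339]
eef_rot: [-0.001, 1.0, 0.029, 0.0]
wrist_force: [-0.5, 5.4, 1.6]
opening: 0.354
```

```bash
python3 -c "
from h import *
plan(.6213,-.0858,.18,3.3)"
```

```text
jaw yaw 3.4 q6 -0.39 | roll 0.1 then x -0.11 y 0.03 z -0.11 | grasp now [ 0.6224 -0.0854  0.1789] open 0.35 F [-0.5  5.4  1.6]
```

Call:
move_arm --moves '[{"gripper": 0, "x": 0, "y": 0.3, "z": 0, "roll": 0}, {"gripper": 0, "x": 0, "y": 0, "z": 0, "roll": 0}, {"gripper": 0, "x": 0, "y": -1.5, "z": 0, "roll": 0}, {"gripper": 0, "x": 0, "y": -0.5, "z": -3, "roll": 0}, {"gripper": 0, "x": 0, "y": -5.7, "z": 0, "roll": 0}]'

```text
time_s: 49.12
eef_pos: [0.6192, -0.0142, 0.3665]
eef_rot: [0.001, 1.0, 0.027, 0.003]
wrist_force: [0.4, 1.6, -0.5]
opening: 0.352
```

```bash
python3 -c "
from h import *
plan(.6166,-.0095,.15,3.3)"
```

```text
jaw yaw 3.1 q6 -0.27 | roll -0.2 then x -0.23 y -0.49 z 6.15 | grasp now [ 0.6192 -0.0142  0.2115] open 0.35 F [ 0.4  1.6 -0.5]
```

Call:
move_arm --moves '[{"gripper": 0, "x": -0.1, "y": -0.2, "z": 2, "roll": 0}, {"gripper": 0, "x": 0, "y": 0, "z": 1, "roll": 0}, {"gripper": 0, "x": 0, "y": 0, "z": 0, "roll": 0}]'

```text
time_s: 49.5
eef_pos: [0.6165, -0.0112, 0.3319]
eef_rot: [-0.0, 1.0, 0.029, -0.002]
wrist_force: [0.1, 0.1, -0.4]
opening: 0.36
```

```bash
python3 -c "
from h import *
plan(.6166,-.0095,.15,3.3)"
```

```text
jaw yaw 3.3 q6 -0.27 | roll -0.0 then x 0.02 y -0.17 z 2.69 | grasp now [ 0.6165 -0.0112  0.1769] open 0.36 F [ 0.1  0.1 -0.4]
```

Call:
move_arm --moves '[{"gripper": 0, "x": 0, "y": -0.15, "z": 1.2, "roll": 0}, {"gripper": 0, "x": 0, "y": 0, "z": 1.0, "roll": 0}, {"gripper": 0, "x": 0, "y": 0, "z": 0.7, "roll": 0}, {"gripper": 0, "x": 0, "y": 0, "z": 0, "roll": 0}]'

```text
time_s: 50.0
eef_pos: [0.6167, -0.0093, 0.3039]
eef_rot: [-0.0, 1.0, 0.029, -0.001]
wrist_force: [0.3, 0.2, -0.6]
opening: 0.358
```

In the cell with no contact. Lower, release, and rise.

Call:
move_arm --moves '[{"gripper": 0, "x": 0, "y": 0, "z": 1.2, "roll": 0}, {"gripper": 0, "x": 0, "y": 0, "z": 1.2, "roll": 0}, {"gripper": 0, "x": 0, "y": 0, "z": 0.3, "roll": 0}, {"gripper": 60, "x": 0, "y": 0, "z": 0, "roll": 0}, {"gripper": 60, "x": 0, "y": 0, "z": 0, "roll": 0}]'

```text
time_s: 50.62
eef_pos: [0.6169, -0.0092, 0.278]
eef_rot: [0.0, 1.0, 0.029, 0.0]
wrist_force: [0.1, -0.3, 0.1]
opening: 0.601
```

Call:
move_arm --moves '[{"gripper": 60, "x": 0, "y": 0, "z": 0, "roll": 0}, {"gripper": 60, "x": 0, "y": 0, "z": -4, "roll": 0}, {"gripper": 60, "x": 0, "y": 0, "z": -5, "roll": 0}, {"gripper": 0, "x": 0, "y": 5, "z": 0, "roll": 0}, {"gripper": 0, "x": 0, "y": 6, "z": 0, "roll": 0}]'

```text
time_s: 51.25
eef_pos: [0.6236, -0.119, 0.3694]
eef_rot: [0.0, 1.0, 0.031, 0.001]
wrist_force: [-0.3, -0.2, 0.4]
opening: 0.183
```

Call:
move_arm --moves '[{"gripper": 0, "x": 0, "y": 5, "z": 0, "roll": 0}, {"gripper": 0, "x": 0, "y": 0, "z": 0, "roll": 0}]'

```text
time_s: 51.5
eef_pos: [0.6259, -0.1727, 0.3679]
eef_rot: [0.001, 1.0, 0.027, 0.0]
wrist_force: [0.6, 0.5, -0.5]
opening: 0.001
```

```bash
cat > caps.py <<'E'
from h import *
for n in('side','top'):
  c=cam(n);hsv=cv2.cvtColor(c['img'],cv2.COLOR_RGB2HSV)
  blue=((hsv[...,0]>100)&(hsv[...,0]<130)&(hsv[...,1]>150)&(hsv[...,2]>80)).astype(np.uint8)
  k,l,st,ce=cv2.connectedComponentsWithStats(blue)
  for i in range(1,k):
    if 30<st[i,4]<200: print(n,ce[i].round(0),st[i,4],onz(c,ce[i],.13)[0].round(3))
E
python3 -c "
import caps
from h import *
plan(.6235,-.135,.086,3.3)"
```

```text
side [558. 140.] 47 [-0.071  0.393  0.13 ]
side [268. 236.] 106 [ 0.616 -0.005  0.13 ]
side [283. 247.] 111 [0.612 0.041 0.13 ]
side [298. 258.] 113 [0.61  0.087 0.13 ]
side [275. 406.] 78 [0.888 0.257 0.13 ]
top [123. 108.] 33 [0.88  0.432 0.13 ]
top [182. 109.] 35 [0.879 0.254 0.13 ]
top [253. 199.] 65 [0.61  0.041 0.13 ]
top [269. 198.] 59 [ 0.614 -0.006  0.13 ]
top [237. 200.] 61 [0.608 0.087 0.13 ]
jaw yaw 3.3 q6 -0.50 | roll -0.0 then x -0.05 y -3.43 z 12.66 | grasp now [ 0.626  -0.1692  0.2126] open 0.00 F [ 0.2  0.3 -0.9]
```

All three caps show upright in cells 1–3 in both views. Now I'll push the carrier home.

Call:
move_arm --moves '[{"gripper": 0, "x": 0, "y": -3.0, "z": 0, "roll": 0}, {"gripper": 0, "x": 0, "y": 0, "z": 6, "roll": 0}, {"gripper": 0, "x": 0, "y": 0, "z": 6, "roll": 0}, {"gripper": 0, "x": 0, "y": 0, "z": 0, "roll": 0}, {"gripper": 0, "x": 0, "y": -0.6, "z": 0, "roll": 0}]'

```text
time_s: 52.22
eef_pos: [0.6251, -0.1325, 0.25]
eef_rot: [0.001, 1.0, 0.029, 0.001]
wrist_force: [-0.0, -0.4, 0.6]
opening: 0.003
```

Call:
move_arm --moves '[{"gripper": 0, "x": 0, "y": -0.6, "z": 0, "roll": 0}, {"gripper": 0, "x": 0, "y": -0.9, "z": 0, "roll": 0}, {"gripper": 0, "x": 0, "y": -1.3, "z": 0, "roll": 0}, {"gripper": 0, "x": 0, "y": -1.6, "z": 0, "roll": 0}, {"gripper": 0, "x": 0, "y": -1.8, "z": 0, "roll": 0}]'

```text
time_s: 52.85
eef_pos: [0.6203, -0.0699, 0.2478]
eef_rot: [0.0, 1.0, 0.029, 0.0]
wrist_force: [0.4, -2.4, 0.5]
opening: 0.002
```

Call:
move_arm --moves '[{"gripper": 0, "x": 0, "y": -1.8, "z": 0, "roll": 0}, {"gripper": 0, "x": 0, "y": -1.8, "z": 0, "roll": 0}, {"gripper": 0, "x": 0, "y": -1.8, "z": 0, "roll": 0}, {"gripper": 0, "x": 0, "y": -1.8, "z": 0, "roll": 0}, {"gripper": 0, "x": 0, "y": -1.8, "z": 0, "roll": 0}]'

```text
time_s: 53.48
eef_pos: [0.6149, 0.02, 0.2473]
eef_rot: [-0.0, 1.0, 0.029, -0.001]
wrist_force: [-1.2, -2.9, 0.4]
opening: 0.0
```

```bash
python3 -c "
from h import *
plan(.6127,.0638,.086,3.3);import caps"
```

```text
jaw yaw 3.3 q6 -0.22 | roll 0.0 then x 0.04 y -4.38 z 0.63 | grasp now [0.6149 0.02   0.0923] open 0.00 F [-1.2 -2.9  0.4]
side [558. 140.] 47 [-0.071  0.393  0.13 ]
side [315. 271.] 108 [0.607 0.138 0.13 ]
side [275. 406.] 78 [0.888 0.257 0.13 ]
top [123. 108.] 36 [0.881 0.432 0.13 ]
top [182. 109.] 33 [0.879 0.255 0.13 ]
```

Pushing smoothly at about 3 N, 4.4 cm to go.

Call:
move_arm --moves '[{"gripper": 0, "x": 0, "y": -1.5, "z": 0, "roll": 0}, {"gripper": 0, "x": 0, "y": -1.2, "z": 0, "roll": 0}, {"gripper": 0, "x": 0, "y": -0.8, "z": 0, "roll": 0}, {"gripper": 0, "x": 0, "y": -0.5, "z": 0, "roll": 0}, {"gripper": 0, "x": 0, "y": 0, "z": 0, "roll": 0}]'

```text
time_s: 54.2
eef_pos: [0.6129, 0.0592, 0.2477]
eef_rot: [-0.0, 1.0, 0.029, 0.0]
wrist_force: [0.4, 0.4, -0.1]
opening: 0.001
```

Call:
move_arm --moves '[{"gripper": 0, "x": 0, "y": -0.4, "z": 0, "roll": 0}, {"gripper": 0, "x": 0, "y": -0.3, "z": 0, "roll": 0}, {"gripper": 0, "x": 0, "y": 0, "z": 0, "roll": 0}]'

```text
time_s: 54.58
eef_pos: [0.6126, 0.0649, 0.2477]
eef_rot: [0.001, 1.0, 0.029, -0.0]
wrist_force: [0.1, -5.8, 0.9]
opening: 0.002
```

Call:
move_arm --moves '[{"gripper": 0, "x": 0, "y": -0.3, "z": 0, "roll": 0}, {"gripper": 0, "x": 0, "y": -0.2, "z": 0, "roll": 0}, {"gripper": 0, "x": 0, "y": 0, "z": 0, "roll": 0}]'

```text
time_s: 54.95
eef_pos: [0.6126, 0.0662, 0.2478]
eef_rot: [0.004, 1.0, 0.029, -0.0]
wrist_force: [-1.2, -22.9, -0.0]
opening: -0.001
```

At the end stop (23 N). Back off, rise, and go to the button.

Call:
move_arm --moves '[{"gripper": 0, "x": 0, "y": 1.5, "z": 0, "roll": 0}, {"gripper": 0, "x": 0, "y": 0, "z": -6, "roll": 0}, {"gripper": 0, "x": 0, "y": 0, "z": -6, "roll": 0}, {"gripper": 0, "x": 0, "y": 0, "z": -4, "roll": 0}, {"gripper": 0, "x": 0, "y": 0, "z": 0, "roll": 0}]'

```text
time_s: 55.58
eef_pos: [0.614, 0.0558, 0.4126]
eef_rot: [0.0, 1.0, 0.029, 0.004]
wrist_force: [1.2, 0.3, 0.2]
opening: -0.002
```

```bash
python3 -c "
from h import *
plan(.5705,.2474,.222)
c=cam('side');h=np.array([.6226,-.1088]);i=np.array([-.0576,.998]);print(proj(c,[[*(h+i*.19),.101]]))
hsv=cv2.cvtColor(c['img'],cv2.COLOR_RGB2HSV);cv2.imwrite('pics/last.png',np.hstack([cv2.resize(q['img'][a:a+110,b:b+110,::-1],(400,400)) for q,a,b in((c,200,240),(cam('top'),150,170))]))"
```

```text
jaw yaw 3.3 q6 -0.16 | roll 0.0 then x -3.23 y -19.38 z 3.56 | grasp now [0.614  0.0558 0.2576] open -0.00 F [1.2 0.3 0.2]
[[295.27941158 259.32397848]]
```

View pics/last.png

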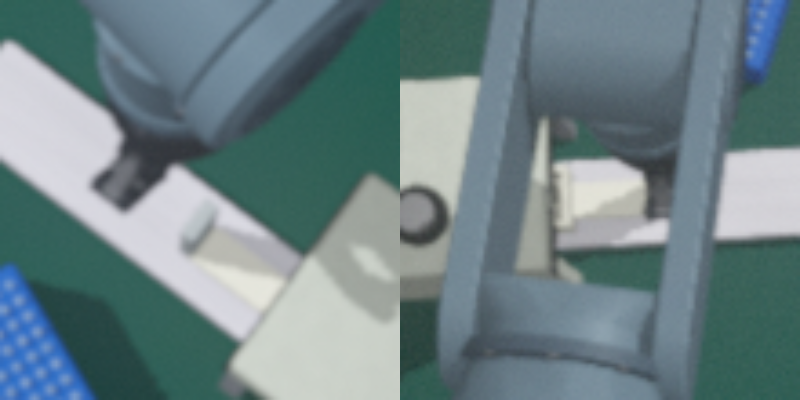

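The side crop shows the cells under the hood and the handle at about (198,225), which is pixel (294,262) against a predicted (295,259). The carrier is home, so I'll go to the button.

Call:
move_arm --moves '[{"gripper": 0, "x": -0.8, "y": -4.9, "z": 0, "roll": 0}, {"gripper": 0, "x": -0.8, "y": -4.9, "z": 0, "roll": 0}, {"gripper": 0, "x": -0.8, "y": -4.9, "z": 0, "roll": 0}, {"gripper": 0, "x": -0.8, "y": -4.7, "z": 0, "roll": 0}, {"gripper": 0, "x": 0, "y": 0, "z": 1.5, "roll": 0}]'

```text
time_s: 56.3
eef_pos: [0.5685, 0.2507, 0.3914]
eef_rot: [-0.0, 1.0, 0.031, -0.001]
wrist_force: [-0.1, -0.9, 0.0]
opening: 0.001
```

Call:
move_arm --moves '[{"gripper": 0, "x": 0, "y": 0, "z": 0.8, "roll": 0}, {"gripper": 0, "x": 0, "y": 0, "z": 0.6, "roll": 0}, {"gripper": 0, "x": 0, "y": 0, "z": 0.6, "roll": 0}, {"gripper": 0, "x": 0, "y": 0, "z": 0, "roll": 0}]'

```text
time_s: 56.8
eef_pos: [0.5696, 0.2467, 0.3771]
eef_rot: [-0.0, 1.0, 0.029, -0.0]
wrist_force: [-16.3, -2.1, 26.3]
opening: -0.001
```

```bash
python3 -c "
from h import *
plan(.5705,.2474,.21)"
```

```text
jaw yaw 3.3 q6 0.16 | roll 0.0 then x 0.09 y -0.07 z 1.21 | grasp now [0.5696 0.2467 0.2221] open -0.00 F [-16.3  -2.1  26.3]
```

Call:
move_arm --moves '[{"gripper": 0, "x": 0, "y": 0, "z": -1.2, "roll": 0}, {"gripper": 0, "x": 0, "y": 0, "z": 0, "roll": 0}]'

```text
time_s: 57.05
eef_pos: [0.5706, 0.2465, 0.3856]
eef_rot: [-0.0, 1.0, 0.028, 0.001]
wrist_force: [-0.0, 0.2, 0.3]
opening: 0.002
```

Call:
move_arm --moves '[{"gripper": 0, "x": 0.1, "y": 0, "z": 0.3, "roll": 0}, {"gripper": 0, "x": 0, "y": 0, "z": 0, "roll": 0}]'

```text
time_s: 57.3
eef_pos: [0.5711, 0.247, 0.3808]
eef_rot: [0.0, 1.0, 0.029, -0.0]
wrist_force: [0.1, -2.4, 2.3]
opening: -0.001
```

Call:
move_arm --moves '[{"gripper": 0, "x": 0, "y": 0, "z": 0.3, "roll": 0}, {"gripper": 0, "x": 0, "y": 0, "z": 0, "roll": 0}]'

```text
time_s: 57.55
eef_pos: [0.571, 0.2472, 0.3785]
eef_rot: [0.0, 1.0, 0.029, 0.0]
wrist_force: [0.4, -2.8, 4.9]
opening: -0.002
```

Call:
move_arm --moves '[{"gripper": 0, "x": 0, "y": 0, "z": 0.3, "roll": 0}, {"gripper": 0, "x": 0, "y": 0, "z": 0, "roll": 0}]'

```text
time_s: 57.8
eef_pos: [0.571, 0.2475, 0.3774]
eef_rot: [0.0, 1.0, 0.029, 0.001]
wrist_force: [-2.9, -4.7, 12.2]
opening: 0.004
```

Call:
move_arm --moves '[{"gripper": 0, "x": 0, "y": 0, "z": 0.3, "roll": 0}, {"gripper": 0, "x": 0, "y": 0, "z": 0, "roll": 0}]'

```text
time_s: 58.05
eef_pos: [0.5709, 0.2475, 0.3771]
eef_rot: [0.0, 1.0, 0.029, 0.001]
wrist_force: [-10.2, -5.7, 25.3]
opening: 0.001
```

The force rises to about 5 N over roughly 6 mm and then hits a hard stop, so the button is fully pressed. Retreat and hand in.

Call:
move_arm --moves '[{"gripper": 0, "x": 0, "y": 0, "z": -3, "roll": 0}, {"gripper": 0, "x": 0, "y": 0, "z": -4, "roll": 0}, {"gripper": 0, "x": 0, "y": 0, "z": 0, "roll": 0}, {"gripper": 0, "x": 0, "y": 0, "z": 0, "roll": 0}]'

```text
time_s: 58.55
eef_pos: [0.5704, 0.2479, 0.4415]
eef_rot: [-0.0, 1.0, 0.029, -0.001]
wrist_force: [-0.2, 0.1, -0.7]
opening: -0.002
```

```bash
python3 -c "
from h import *
o=ctrl.get_obs();print(o['eef_pos'],o['wrist_force'],o['time_s']);print(ctrl.hand_in())"
```

```text
[0.57044009 0.24789624 0.44151104] [-0.1891491   0.06487916 -0.74283851] 58.55
the job is handed in; nothing more can be done
None
```

I ran the whole job and handed it in at 58.6 s on the robot's clock; the interface reports no verdict. I drew the carrier out to its stop. Each of the three bottles went onto the sloping rest, was let go, was regripped at the cap and was stood in a cell of its own (1, 2 or 3). Then I pushed the carrier home, pressed the start button and raised the arm clear.

**What the last checks showed**
- **Bottles:** before the push, both cameras put all three caps upright at cell height, about 4 mm along the row from my cell estimates. Once under the hood they could not be seen.
- **Carrier:** it reached a firm end stop at 23 N, with the handle within about 3 px of its predicted home position.
- **Start button:** the force rose to about 5 N over roughly 6 mm, then hit a hard stop. The arm was clear with no contact force at hand-in. I did not check by camera that the button sprang back.

**What went wrong or disagreed**
- **First bottle:** it caught a cell divider on the first try. I shifted it 6 mm and it went in.
- **Third bottle:** it was knocked a few centimetres aside during the run, so I measured it again.
- **Third bottle's tilt:** the camera suggested about 8° of lean, but touching it against the handle showed less.
- **Button height:** I had measured about 1 cm too low from the pictures, so my first press met 26 N. I pressed again in small steps.
- **Bystanders:** I did not re-measure their positions at the end.

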